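Row check of shortbread fingers in the bench gauge

TASK

Check this batch of shortbread in the row gauge: loosen the jaw's lock fully, lay every biscuit from the baking sheet flat on the gauge's bed side by side in one straight row between anvil and jaw, then slide the jaw in until the whole row is pressed on the sprung anvil and the dial clearly registers, without bottoming the anvil or crushing a biscuit. Turn the lock fully clockwise to its stop so that the reading stays, let go, and leave the other things on the bench alone.

Things in the scene. Friction and masses are not known exactly. Their poses are not given: they have to be found in the camera images.
- gauge: fixed bench caliper (row gauge). Bed plate x -85 to +95, y -175 to +175 mm, top at z = 12 mm; origin on the bench below it. Steel beam (x +65 to +90 mm, 26 mm above the bed) along its +x edge. Biscuits lie flat on the bed side by side along y on the measuring line x = -35 mm, long sides along x. Sprung anvil at the -y end, its housing with dial 43 mm above the bed; the sliding jaw comes from +y
- anvil_face (a point): middle of the flat face of the sprung anvil (70 mm wide, 22 mm high), on the measuring line, 11 mm above the bed; faces the gauge's +y; axes as the gauge's. It moves with the anvil
- anvil (a joint): travel of the sprung anvil in m: 0 = relaxed, grows as it is pushed towards the gauge's -y, 0.010 = bottomed on its stop. Spring 0.5 N per mm. The needle on the dial turns with it and leaves its zero mark when the anvil is pressed, 143 degrees for full travel
- jaw (a joint): position of the sliding jaw in m, = the gap between the jaw face and the relaxed anvil face; 0 = shut, 0.24 = fully open. With the lock open it drags with about 5 N and stays where it is left; with the lock closed a brake shoe grips the beam (about 20 N) and it should not be forced
- jaw_bar: the sliding jaw: a steel bar about 130 mm long (x), 16 mm thick (y), 22 mm high, with the grip tab on it. Origin: middle of its flat measuring face, on the measuring line, 11 mm above the bed; faces the gauge's -y; axes as the gauge's
- jaw_tab (a point): upright black grip tab on top of the sliding jaw, for moving it: 40 mm (gauge x) x 12 mm (gauge y), from 24 to 58 mm above the bed. This point lies in it, 50 mm above the bed, 8 mm to the +y side of the jaw face; axes as the gauge's
- lock (a joint): angle of the jaw's quarter-turn lock knob in rad: 0 = locked (clockwise stop, seen from above; knob bar along the beam), 1.4 = fully loose (anticlockwise stop; bar across the beam)
- lock_grip (a point): grip point of the lock knob, on its upright axis: a black bar 50 mm long (this point's x) x 14 mm wide (its y), from 42 to 66 mm above the bed; under it a 30 mm disc on the jaw's carriage over the beam. This point is 56 mm above the bed. It turns with the knob and moves with the jaw; it stands 112.5 mm from the grip tab, straight along the gauge's +x
- sheet: fixed flat aluminium baking sheet, 260 (x) x 250 mm (y), 3 mm thick, with a small turned-up lip along its +x edge; origin under its centre
- ring_a: bystander: steel ring mould, 90 mm across, 50 mm high; origin under its centre
- ring_b: bystander: another ring mould of the same size; origin under its centre
- scraper: bystander: dough scraper with a wooden grip, 150 mm long, lying flat; origin under its centre
- biscuit0: a shortbread finger, one of up to five identical ones (some may be absent): a hard flat tan slab 64 mm long (its x) x 32 mm wide (its y) x 18 mm thick (its z), about 30 g; origin at its centre. Starts lying flat on the baking sheet
- biscuit1: a shortbread finger, one of up to five identical ones (some may be absent): a hard flat tan slab 64 mm long (its x) x 32 mm wide (its y) x 18 mm thick (its z), about 30 g; origin at its centre. Starts lying flat on the baking sheet
- biscuit2: a shortbread finger, one of up to five identical ones (some may be absent): a hard flat tan slab 64 mm long (its x) x 32 mm wide (its y) x 18 mm thick (its z), about 30 g; origin at its centre. Starts lying flat on the baking sheet
- biscuit3: a shortbread finger, one of up to five identical ones (some may be absent): a hard flat tan slab 64 mm long (its x) x 32 mm wide (its y) x 18 mm thick (its z), about 30 g; origin at its centre. Starts lying flat on the baking sheet
- biscuit4: a shortbread finger, one of up to five identical ones (some may be absent): a hard flat tan slab 64 mm long (its x) x 32 mm wide (its y) x 18 mm thick (its z), about 30 g; origin at its centre. Starts lying flat on the baking sheet

How it is judged:
By the outcome, as a careful person would: the job done as asked, in the order asked, and still so for the second after the job is handed in, with the robot touching nothing.
Of biscuit0, biscuit1, biscuit2, biscuit3, biscuit4 only 3 to 5 are there at a start; the rules pass over those that are not, and their reading is None.
At some moment in a run one of biscuit0, biscuit1, biscuit2, biscuit3, biscuit4 may be knocked a few centimetres aside while the robot is not near it.
Once in a run the grip may slacken for a moment while it holds something.
It also fails if it takes over 210 s, if anything falls off the work surface, if the arm or the gripper's body presses on something with over 40 N, if the wrist force passes 120 N, or if a joint passes its speed limit or range.

ROBOT

A 7-joint arm with a two-finger parallel gripper is mounted at the origin on the work surface. World frame = base frame: x ahead of the robot, y to its left, z up, the work surface at z = 0. Lengths are in m, angles in rad, forces in N, time in s.
With the tool pointing down it reaches from about 0.4 to 0.9 m from the base axis. Payload 5.6 kg.
Tool frame: the origin (TCP) lies at the very end of the fingers, on their centre line; the grasp point (between the pads) lies 19 mm behind it (r.tcp_to_grasp is the distance from the TCP to the grasp point, in m); y points along the fingers, x is the direction in which the jaws open and shut, and the axes are right-handed (so a half turn about y gives the same grasp; the last joint's range is limited). The gripper opens to 92 mm and grips with 3 to 60 N. Pads are 20 mm wide; open, the fingers measure 128 mm over their backs; the gripper's body (75 mm by 189 mm) begins 69 mm behind the grasp point.
Start: joints at [1.08, 0.468, -0.012, 1.603, 0.006, 1.071, -0.056], TCP at [0.281, -0.586, 0.215] pointing down, gripper open.
Joint ranges: [-2.53, 2.53], [-0.31, 2.02], [-1.57, 1.55], [0.28, 2.44], [-1.29, 4.43], [0.15, 1.84], [-2.92, 2.92]. Speed limits (rad/s): [2.57, 2.57, 3.14, 3.14, 3.14, 3.14, 3.14].

INTERFACE

Orientations are given as a unit quaternion [x, y, z, w].
In Python, from cell import r gives the robot as it stands.
- The arm moves only by the shell command python3 -m crank 'ROWS' [FORCE]. ROWS is JSON, a list of rows, each an object of numbers: "tx", "ty", "tz": the shift along the tool's x, y, z in mm; "turn": the turn about the tool's y in rad; "grip": the finger opening in mm, from 0 to 91.9. A call has 1 to 8 rows; each row is the pose to reach, as a shift and turn from the pose commanded when the call began, along the tool's axes at that moment; what a row does not reach only later rows make up. A row lasts 1/10 s, in which the tool goes at most 50 mm and 8.59 degrees, less where a joint would pass 70% of its speed; a pose out of reach is approached as far as the arm can. A call with a gripper value outside its range is refused whole. The fingers move at their own pace and stop on an object; FORCE is the grip in N (left out, the last holds). Time passes only in rows, so rows that repeat a pose let the fingers close. It gives the time, the measured TCP pose, the force and the opening at its end, in the units of the state.
- r.read_state(): the state, without advancing time (a new reading comes with each control period).
- r.get_image(name): name is "scene" or "top" or "wrist"; returns a dict with "img" (400x640x3 uint8, red, green, blue), "camera_matrix" (3x3 intrinsics, pixels), "extrinsics" (4x4, takes a point from world to camera coordinates). Camera axes: x right, y down, z forward; pixel columns grow to the right and rows downward; lengths in m; the calibration is good to about 2 mm. A picture is of the moment at which its call begins. There is no depth.
- r.close_job(): hands the job in, once; it reports no verdict.
The state is a dict: "t": time; "joints": joint angles; "dq": joint speeds; "joint_efforts": joint torques, N m; "tcp_pos": TCP position; "tool_rot": TCP orientation; "wrist_force": force on the tool from outside, world axes, zero at the start; "moment": the same for the moment, N m; "gripper_width": finger opening in m.
Only numpy, scipy, OpenCV 4.12 (cv2) and the standard library are available. Lean on these libraries where they do the work, as an engineer would, in place of code of your own. Each camera call takes 0.05 s, during which the arm holds its last target.

## Working session

There is one attempt and no reset: what is moved stays moved. The work goes in short steps, Python scripts to look and compute and a shell command to move; the robot and the scene stay as the last step left them, time stands still between calls to the robot, and variables do not carry over. Pictures are saved under pics/ and viewed, and the job is handed in when it is done.

```bash
ls; mkdir -p pics; cat > h.py <<'E'
import numpy as np,cv2
from cell import r
from scipy.spatial.transform import Rotation as R
def snap(n,f):
    d=r.get_image(n); cv2.imwrite('pics/'+f,cv2.cvtColor(d['img'],cv2.COLOR_RGB2BGR)); np.savez('pics/'+f[:-4]+'.npz',**d); return d
def ray(d,u,v,z):
    K=np.array(d['camera_matrix']);E=np.array(d['extrinsics'])
    c=-E[:3,:3].T@E[:3,3]; w=E[:3,:3].T@np.linalg.solve(K,[u,v,1.])
    return c+w*(z-c[2])/w[2]
def proj(d,p):
    K=np.array(d['camera_matrix']);E=np.array(d['extrinsics'])
    q=K@(E[:3,:3]@np.array(p)+E[:3,3]); return q[:2]/q[2]
def st():
    s=r.read_state(); print('t',round(s['t'],2),'tcp',np.round(s['tcp_pos'],4),'grip',round(s['gripper_width']*1000,1),'F',np.round(s['wrist_force'],1))
    M=R.from_quat(s['tool_rot']).as_matrix(); print('axes x',np.round(M[:,0],3),'y',np.round(M[:,1],3),'z',np.round(M[:,2],3)); return s
E
python3 - <<'E'
from h import *
st()
for n in('scene','top','wrist'):
    d=snap(n,n+'0.png');E=np.array(d['extrinsics']);print(n,-E[:3,:3].T@E[:3,3])
E
```

```text
pics
t 0.0 tcp [ 0.2811 -0.5854  0.2137] grip 91.6 F [ 0.4  0.  -0.7]
axes x [ 0.433 -0.901 -0.002] y [-0.001  0.002 -1.   ] z [ 0.901  0.433 -0.   ]
scene [1.24794529 0.2292676  0.5660977 ]
top [ 0.46529968 -0.04288685  0.92334538]
wrist [ 0.35363888 -0.55060467  0.38337627]
```

View pics/scene0.png

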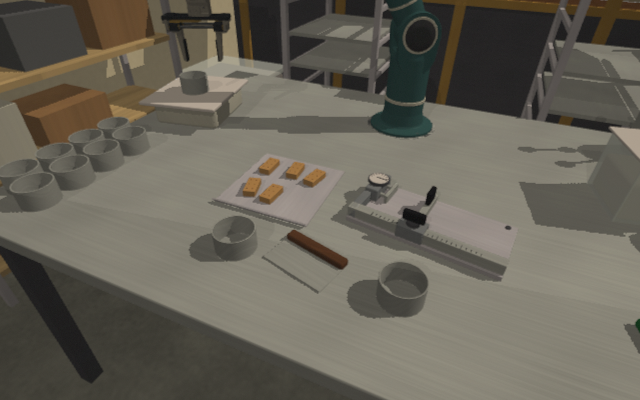

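View pics/top0.png

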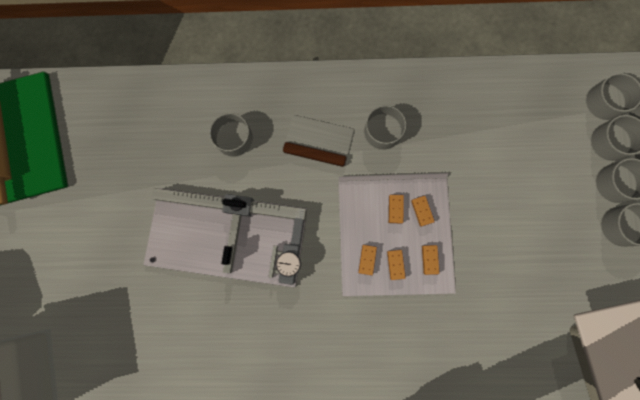

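View pics/wrist0.png

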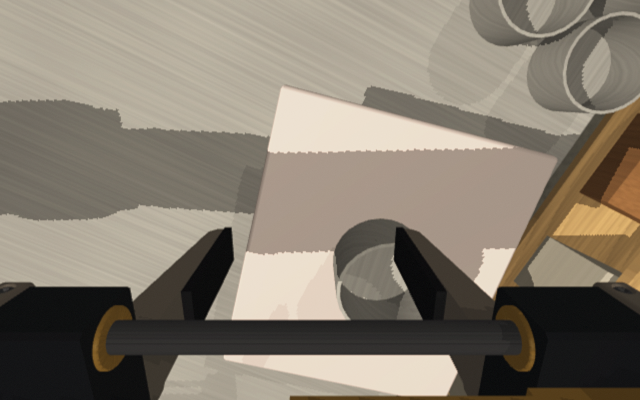

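```bash
cat >> h.py <<'E'
def biscuits(d,z=0.021):
    hsv=cv2.cvtColor(d['img'],cv2.COLOR_RGB2HSV)
    m=cv2.inRange(hsv,(8,110,110),(24,255,255))
    m=cv2.morphologyEx(m,cv2.MORPH_CLOSE,np.ones((3,3),np.uint8))
    out=[]
    for c in cv2.findContours(m,cv2.RETR_EXTERNAL,cv2.CHAIN_APPROX_NONE)[0]:
        if cv2.contourArea(c)<150: continue
        P=np.array([ray(d,u,v,z)[:2] for u,v in c[:,0,:]],np.float32)
        (x,y),(w,h),a=cv2.minAreaRect(P*1000)
        if w<h: w,h=h,w; a+=90
        a=(a+90)%180-90
        u,v=c[:,0,:].mean(0)
        out.append((x,y,a,w,h)); print('px',int(u),int(v),'xy %.0f %.0f ang %.0f size %.0f %.0f'%(x,y,a,w,h))
    return out
E
python3 - <<'E'
from h import *
d=dict(np.load('pics/top0.npz'));print(d['camera_matrix']);biscuits(d)
im=cv2.imread('pics/top0.png')
cv2.imwrite('pics/g0.png',cv2.resize(im[180:295,135:315],None,fx=4.4,fy=4.4,interpolation=cv2.INTER_CUBIC))
s=cv2.imread('pics/scene0.png')
cv2.imwrite('pics/g0s.png',cv2.resize(s[165:275,340:525],None,fx=4.3,fy=4.3,interpolation=cv2.INTER_CUBIC))
E
```

```text
[[402.00799831   0.         318.17461109]
 [  0.         402.00799831 195.67652567]
 [  0.           0.           1.        ]]
px 395 264 xy 450 -185 ang 5 size 63 33
px 430 259 xy 460 -261 ang 1 size 63 34
px 367 259 xy 462 -123 ang -10 size 63 32
px 422 210 xy 569 -249 ang 16 size 63 34
px 395 208 xy 574 -191 ang -2 size 62 31
```

View pics/g0.png

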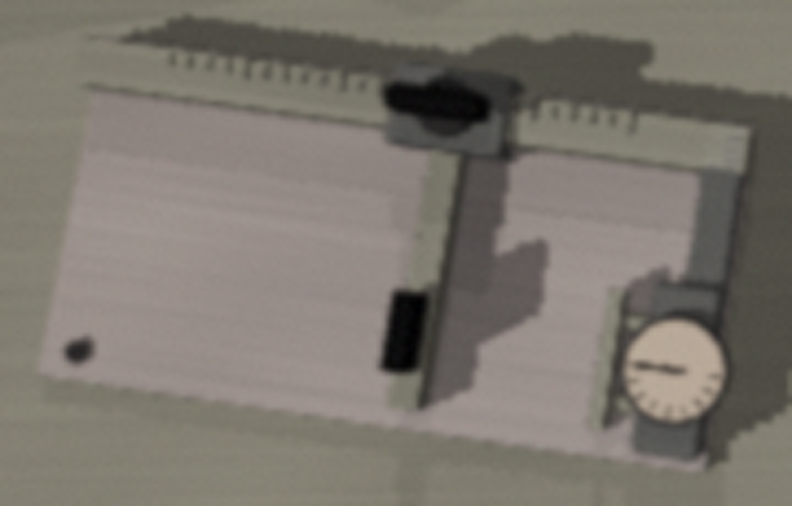

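View pics/g0s.png

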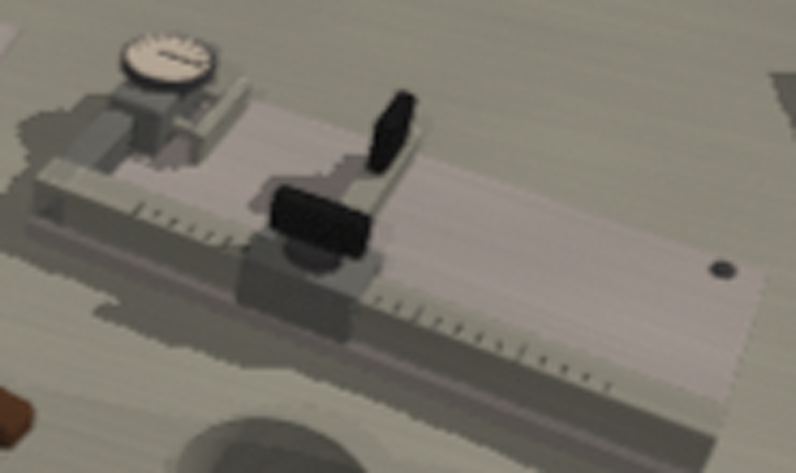

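```bash
cat > g.py <<'E'
from h import *
d=dict(np.load('pics/top0.npz'))
f=lambda u,v,z: ray(d,135+u/4.4,180+v/4.4,z)*1000
a=f(38,376,.012);b=f(709,470,.012)
tl=f(83,37,.038);tr=f(752,127,.038)
print(a,b,tl,tr, np.linalg.norm(b-a))
yd=(a-b)/np.linalg.norm(a-b);th=np.arctan2(-yd[0],yd[1]);print('yaw',np.degrees(th))
yd2=(tl-tr);print(np.degrees(np.arctan2(-yd2[0],yd2[1])),np.linalg.norm(yd2))
hsv=cv2.cvtColor(d['img'],cv2.COLOR_RGB2HSV)
m=cv2.inRange(hsv,(0,0,0),(180,255,38));m[:,:140]=0;m[:,310:]=0;m[:180]=0;m[290:]=0
for c in cv2.findContours(m,cv2.RETR_EXTERNAL,cv2.CHAIN_APPROX_NONE)[0]:
    if cv2.contourArea(c)>20:
        p=c[:,0].mean(0);print(p,cv2.minAreaRect(c),ray(d,*p,.064)*1000)
mid=(a+b)/2; X=np.array([np.cos(th),np.sin(th)]);Y=np.array([-np.sin(th),np.cos(th)])
o=mid[:2]+85*X;print('origin',o)
for n,p in(('anvtop',f(612,355,.034)),('jawface',f(440,330,.034)),('tabtop',f(403,332,.070)),('knob',f(437,101,.078))):
    q=p[:2]-o;print(n,p,'gauge',q@X,q@Y)
E
python3 g.py
```

```text
[454.03051837 381.46663723  12.        ] [403.36772086  35.41122275  12.        ] [626.21773486 355.46204914  38.        ] [574.15356815  10.85448894  38.        ] 349.7442907876795
yaw -8.32898005176847
-8.591413022300431 348.5183610708664
[226.8372093  254.81395349] ((226.83786010742188, 254.9729766845703), (7.233555316925049, 17.09749412536621), 9.462322235107422) [475.00512354 178.70948049  64.        ]
[234.30769231 202.96153846] ((234.36862182617188, 202.36129760742188), (22.982219696044922, 10.679469108581543), 19.983104705810547) [586.30815188 164.95728259  64.        ]
origin [512.80259466 196.12611202]
anvtop [461.34879783  81.76756982  34.        ] gauge -34.34549651658369 -120.60578862918624
jawface [474.71896654 168.31108462  34.        ] gauge -33.652754084924 -33.03832050879308
tabtop [473.60234416 177.65600334  70.        ] gauge -36.11127297577592 -23.9537161501887
knob [584.35147145 161.5489281   78.        ] gauge 75.80296171086147 -23.84815328337392
```

```bash
cat >> h.py <<'E'
O=np.array([513.,196.]);TH=np.radians(-8.4)
GX=np.array([np.cos(TH),np.sin(TH)]);GY=np.array([-np.sin(TH),np.cos(TH)])
def g2w(x,y): return O+x*GX+y*GY
def w2g(p): q=np.array(p)[:2]-O; return q@GX,q@GY
def plan(x,y,z,ang):
    "world mm, tool-x heading deg -> tx ty tz turn"
    s=st(); M=R.from_quat(s['tool_rot']).as_matrix()
    D=M.T@(np.array([x,y,z])-np.array(s['tcp_pos'])*1000)
    a=np.degrees(np.arctan2(M[1,0],M[0,0])); dd=(ang-a+180)%360-180
    print('HEAD %.1f'%a,'tx %.1f ty %.1f tz %.1f turn %.3f'%(*D,-np.radians(dd)),'joints',np.round(s['joints'],2))
def pg(gx,gy,z,ang=-8.4):
    p=g2w(gx,gy); print('world',p); plan(p[0],p[1],z,ang)
E
python3 -c "
from h import *
pg(77.5,-24,190)"
```

```text
world [586.16261312 160.9360293 ]
t 0.15 tcp [ 0.2812 -0.5856  0.2139] grip 92.1 F [0.1 0.2 0.6]
axes x [ 0.433 -0.901 -0.001] y [-0.001  0.001 -1.   ] z [ 0.901  0.433 -0.   ]
HEAD -64.3 tx -540.9 ty 24.5 tz 598.1 turn -0.976 joints [ 1.08  0.47 -0.01  1.6   0.01  1.07 -0.06]
```

```bash
python3 -m crank '[{"tx":-270,"tz":300},{"tx":-270,"tz":300},{"tx":-270,"tz":300},{"tx":-270,"tz":300},{"tx":-270,"tz":300},{"tx":-270,"tz":300},{"tx":-270,"tz":300},{"tx":-270,"tz":300}]'
python3 -m crank '[{"tx":-270,"ty":24,"tz":300,"turn":-0.97},{"tx":-270,"ty":24,"tz":300,"turn":-0.97},{"tx":-270,"ty":24,"tz":300,"turn":-0.97},{"tx":-270,"ty":24,"tz":300,"turn":-0.97},{"tx":-270,"ty":24,"tz":300,"turn":-0.97},{"tx":-270,"ty":24,"tz":300,"turn":-0.97},{"tx":-270,"ty":24,"tz":300,"turn":-0.97},{"tx":-270,"ty":24,"tz":300,"turn":-0.97}]'
python3 -c "
from h import *
snap('wrist','w1.png');pg(77.5,-24,190)"
```

```text
world [586.16261312 160.9360293 ]
t 0.2 tcp [ 0.2813 -0.5856  0.214 ] grip 91.9 F [0.4 0.8 0. ]
axes x [ 0.433 -0.901 -0.001] y [-0.001  0.001 -1.   ] z [ 0.901  0.433 -0.   ]
HEAD -64.3 tx -540.9 ty 24.6 tz 598.1 turn -0.976 joints [ 1.08  0.47 -0.01  1.6   0.01  1.07 -0.06]validation failed for argument at $[0]...
validation failed for argument at $[0]...
```

View pics/w1.png

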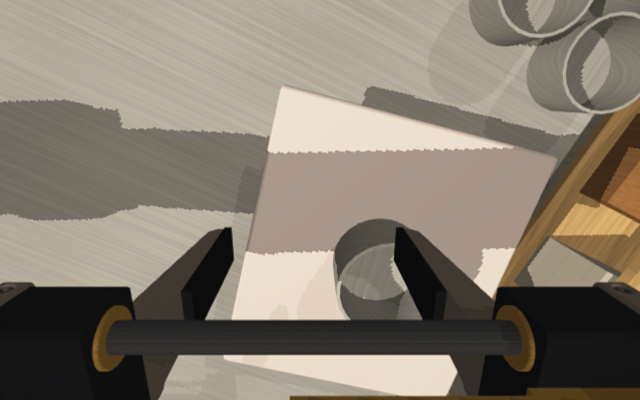

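```bash
python3 -m crank '[{"tx":-270,"ty":0,"tz":300,"turn":0,"grip":80},{"tx":-270,"ty":0,"tz":300,"turn":0,"grip":80},{"tx":-270,"ty":0,"tz":300,"turn":0,"grip":80},{"tx":-270,"ty":0,"tz":300,"turn":0,"grip":80},{"tx":-270,"ty":0,"tz":300,"turn":0,"grip":80},{"tx":-270,"ty":0,"tz":300,"turn":0,"grip":80},{"tx":-270,"ty":0,"tz":300,"turn":0,"grip":80},{"tx":-270,"ty":0,"tz":300,"turn":0,"grip":80}]'
python3 -c "
from h import *
pg(77.5,-24,190)"
```

```text
t: 1.0
tcp_pos: [0.4339, -0.2141, 0.2148]
tool_rot: [0.599, -0.376, 0.377, -0.598]
wrist_force: [0.5, -0.5, 0.7]
gripper_width: 0.0801
world [586.16261312 160.9360293 ]
t 1.0 tcp [ 0.4339 -0.2141  0.2148] grip 80.1 F [ 0.5 -0.5  0.7]
axes x [ 0.433 -0.902  0.001] y [ 0. -0. -1.] z [0.902 0.433 0.   ]
HEAD -64.4 tx -272.3 ty 24.7 tz 299.5 turn -0.977 joints [ 0.58  0.2  -0.21  1.99  0.05  0.96 -0.78]
```

```bash
python3 -m crank '[{"tx":-272,"ty":25,"tz":300,"turn":-0.977,"grip":60},{"tx":-272,"ty":25,"tz":300,"turn":-0.977,"grip":60},{"tx":-272,"ty":25,"tz":300,"turn":-0.977,"grip":60},{"tx":-272,"ty":25,"tz":300,"turn":-0.977,"grip":60},{"tx":-272,"ty":25,"tz":300,"turn":-0.977,"grip":60},{"tx":-272,"ty":25,"tz":300,"turn":-0.977,"grip":60},{"tx":-272,"ty":25,"tz":300,"turn":-0.977,"grip":60},{"tx":-272,"ty":25,"tz":300,"turn":-0.977,"grip":60}]'
python3 -c "
from h import *
pg(77.5,-24,190);snap('wrist','w2.png')"
```

```text
t: 1.8
tcp_pos: [0.5846, 0.1553, 0.1896]
tool_rot: [0.705, -0.051, 0.051, -0.705]
wrist_force: [0.3, -0.1, -0.2]
gripper_width: 0.0601
world [586.16261312 160.9360293 ]
t 1.8 tcp [0.5846 0.1553 0.1896] grip 60.1 F [ 0.3 -0.1 -0.2]
axes x [ 0.99  -0.144 -0.   ] y [-0. -0. -1.] z [ 0.144  0.99  -0.   ]
HEAD -8.3 tx 0.7 ty -0.4 tz 5.8 turn 0.002 joints [ 0.07  0.48 -0.51  1.71  0.27  1.02 -0.68]
```

View pics/w2.png

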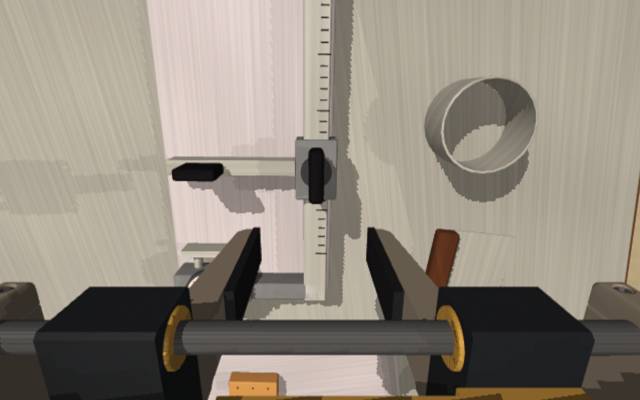

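```bash
python3 -c "
from h import *
d=dict(np.load('pics/w2.npz'))
hsv=cv2.cvtColor(d['img'],cv2.COLOR_RGB2HSV)
m=cv2.inRange(hsv,(0,0,0),(180,255,38));m[230:]=0
for c in cv2.findContours(m,cv2.RETR_EXTERNAL,cv2.CHAIN_APPROX_NONE)[0]:
    if cv2.contourArea(c)>100:
        print(cv2.boundingRect(c),cv2.minAreaRect(c)); 
for n,u,v,z in(('bartop end',317,149,.078),('bartop near',316,203,.078),('tab',197,168,.07)):
    p=ray(d,u,v,z)*1000; print(n,p,w2g(p))
E=d['extrinsics'];print(-E[:3,:3].T@E[:3,3])
for v in(5,100,290):
  for u in range(295,345):pass
im=cv2.cvtColor(d['img'],cv2.COLOR_RGB2BGR)
cv2.imwrite('pics/w2c.png',cv2.resize(im[120:300,150:360],None,fx=3.3,fy=3.3,interpolation=cv2.INTER_CUBIC))
"
```

```text
(172, 164, 51, 17) ((197.0, 172.0), (16.0, 50.0), 90.0)
(308, 148, 17, 56) ((316.0, 175.5), (55.0, 16.0), 90.0)
bartop end [593.2945861  190.97665886  78.        ] (np.float64(80.16703740410358), np.float64(6.76022390868399))
bartop near [585.4653089  142.60060222  78.        ] (np.float64(79.48867094296946), np.float64(-42.240595034516474))
tab [483.77904799 188.37467051  70.        ] (np.float64(-27.793548138051282), np.float64(-11.812212657985457))
[0.59635749 0.2350319  0.35924748]
```

View pics/w2c.png

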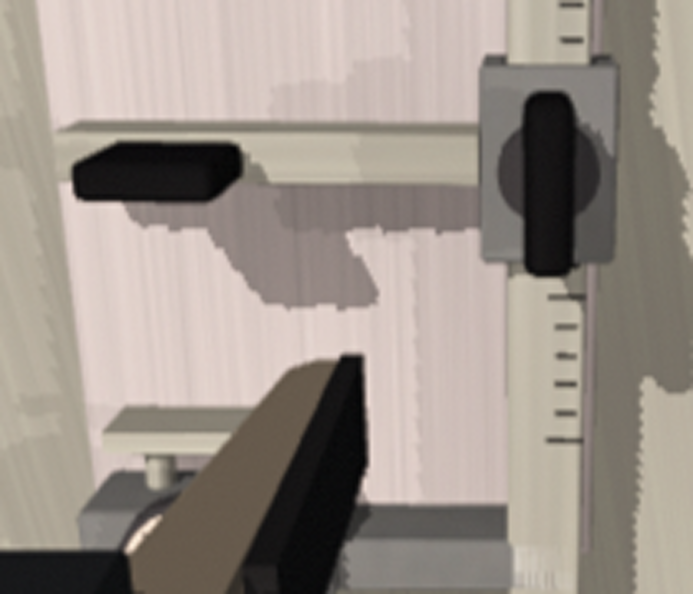

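```bash
python3 -c "
from h import *
d=dict(np.load('pics/top0.npz'))
f=lambda n,u,v,z: print(n,np.round(w2g(ray(d,135+u/4.4,180+v/4.4,z)*1000),1))
f('knob +y top',384,95,.078);f('knob -y bot',490,108,.056);f('tab +y edge top',383,330,.07)
f('disc',437,118,.054);f('anvil face top',603,360,.034);f('anvil face top',630,360,.034)
f('jawface?',418,405,.034);f('jaw back?',390,405,.034)
snap('wrist','w3.png');d=dict(np.load('pics/w3.npz'));pg(77.5,-24,190)
hsv=cv2.cvtColor(d['img'],cv2.COLOR_RGB2HSV)
m=cv2.inRange(hsv,(0,0,0),(180,255,38));m[230:]=0
for c in cv2.findContours(m,cv2.RETR_EXTERNAL,cv2.CHAIN_APPROX_NONE)[0]:
    if cv2.contourArea(c)>100:
        x,y,w,h=cv2.boundingRect(c);print(x,y,w,h)
        for z in (.054,.078,.07,.034):print(z,np.round(w2g(ray(d,x+w/2,y,z)*1000),1),np.round(w2g(ray(d,x+w/2,y+h,z)*1000),1))
"
```

```text
knob +y top [75.1  2.6]
knob -y bot [ 77.9 -44.9]
tab +y edge top [-36.7 -14.1]
disc [ 69.7 -18.8]
anvil face top [ -37.4 -116.5]
anvil face top [ -35.6 -129.8]
jawface? [-71.8 -28.2]
jaw back? [-73.7 -14.3]
world [586.16261312 160.9360293 ]
t 1.9 tcp [0.584  0.1622 0.1894] grip 60.2 F [-1.   1.3  0.3]
axes x [ 0.991 -0.136 -0.001] y [-0.     0.005 -1.   ] z [0.136 0.991 0.005]
HEAD -7.8 tx 2.3 ty -0.6 tz -0.9 turn 0.010 joints [ 0.06  0.48 -0.51  1.71  0.26  1.02 -0.68]
174 174 50 18
0.054 [-32.9 -10.5] [-34.5 -28.4]
0.078 [-24.4  -5. ] [-25.9 -21.5]
0.07 [-27.3  -6.8] [-28.7 -23.8]
0.034 [-40.  -15.1] [-41.7 -34.2]
309 160 17 55
0.054 [80.2  4. ] [ 80.9 -51.1]
0.078 [79.8  8.4] [ 80.4 -42.4]
0.07 [79.9  7. ] [ 80.6 -45.3]
0.034 [80.5  0.4] [ 81.2 -58.3]
```

```bash
python3 -c "
from h import *
pg(78.3,-20.5,58)"
```

```text
world [587.46532159 164.28161604]
t 1.9 tcp [0.584  0.1622 0.1894] grip 60.2 F [-1.   1.3  0.3]
axes x [ 0.991 -0.136 -0.001] y [-0.     0.005 -1.   ] z [0.136 0.991 0.005]
HEAD -7.8 tx 3.3 ty 131.4 tz 1.9 turn 0.010 joints [ 0.06  0.48 -0.51  1.71  0.26  1.02 -0.68]
```

```bash
python3 -m crank '[{"tx":2,"ty":40,"tz":3,"turn":0,"grip":50},{"tx":2,"ty":80,"tz":3,"turn":0,"grip":40},{"tx":2,"ty":110,"tz":3,"turn":0,"grip":35},{"tx":2,"ty":125,"tz":3,"turn":0,"grip":35},{"tx":2,"ty":131,"tz":3,"turn":0,"grip":35},{"tx":2,"ty":131,"tz":3,"turn":0,"grip":35}]' 15
python3 -c "
from h import *
pg(78.3,-20.5,58);snap('scene','s3.png');im=cv2.imread('pics/s3.png');cv2.imwrite('pics/s3c.png',cv2.resize(im[120:280,330:530],None,fx=3.5,fy=3.5,interpolation=cv2.INTER_CUBIC))"
```

```text
t: 2.5
tcp_pos: [0.5867, 0.1563, 0.059]
tool_rot: [0.705, -0.052, 0.052, -0.705]
wrist_force: [-0.7, -0.6, 0.2]
gripper_width: 0.0351
world [587.46532159 164.28161604]
t 2.5 tcp [0.5867 0.1563 0.059 ] grip 35.1 F [-0.7 -0.6  0.2]
axes x [ 0.989 -0.146 -0.   ] y [-0. -0. -1.] z [ 0.146  0.989 -0.   ]
HEAD -8.4 tx -0.4 ty 1.0 tz 8.0 turn 0.000 joints [ 0.01  0.64 -0.44  1.79  0.37  0.79 -0.76]
```

View pics/s3c.png

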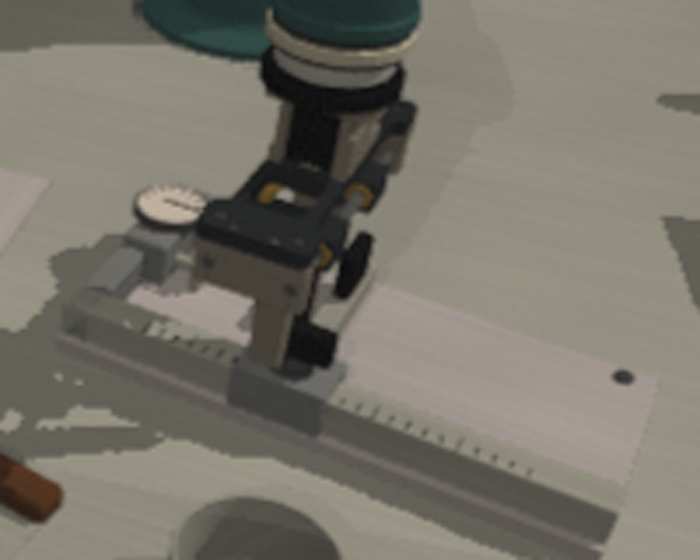

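```bash
python3 -m crank '[{"tx":0,"ty":1,"tz":8,"turn":0,"grip":35},{"tx":0,"ty":1,"tz":8,"turn":0,"grip":35},{"tx":0,"ty":1,"tz":8,"turn":0,"grip":10},{"tx":0,"ty":1,"tz":8,"turn":0,"grip":10},{"tx":0,"ty":1,"tz":8,"turn":0,"grip":10},{"tx":0,"ty":1,"tz":8,"turn":0,"grip":10}]' 15
python3 -c "
from h import *
pg(78.3,-20.5,58)"
```

```text
t: 3.15
tcp_pos: [0.5882, 0.1642, 0.0582]
tool_rot: [-0.705, 0.051, -0.052, 0.705]
wrist_force: [0.9, 0.0, 0.2]
gripper_width: 0.0133
world [587.46532159 164.28161604]
t 3.15 tcp [0.5882 0.1642 0.0582] grip 13.3 F [0.9 0.  0.2]
axes x [ 0.989 -0.146  0.001] y [ 0.001  0.    -1.   ] z [0.146 0.989 0.   ]
HEAD -8.4 tx -0.7 ty 0.2 tz -0.0 turn 0.000 joints [-0.    0.65 -0.44  1.79  0.37  0.79 -0.77]
```

```bash
python3 -m crank '[{"tx":0,"ty":0,"tz":0,"turn":-0.12,"grip":10},{"tx":0,"ty":0,"tz":0,"turn":-0.24,"grip":10},{"tx":0,"ty":0,"tz":0,"turn":-0.36,"grip":10},{"tx":0,"ty":0,"tz":0,"turn":-0.48,"grip":10},{"tx":0,"ty":0,"tz":0,"turn":-0.6,"grip":10},{"tx":0,"ty":0,"tz":0,"turn":-0.7,"grip":10}]' 25
python3 -c "
from h import *
s=st();print(s['moment'])"
```

```text
t: 3.75
tcp_pos: [0.5888, 0.1643, 0.0581]
tool_rot: [-0.68, -0.195, 0.194, 0.68]
wrist_force: [3.6, 2.0, -1.0]
gripper_width: 0.0135
t 3.75 tcp [0.5888 0.1643 0.0581] grip 13.5 F [ 3.6  2.  -1. ]
axes x [0.849 0.529 0.002] y [ 0.002  0.001 -1.   ] z [-0.529  0.849 -0.   ]
[ 0.0874826  -0.73148472 -0.14275175]
```

```bash
python3 -m crank '[{"tx":0,"ty":0,"tz":0,"turn":-0.12,"grip":10},{"tx":0,"ty":0,"tz":0,"turn":-0.24,"grip":10},{"tx":0,"ty":0,"tz":0,"turn":-0.36,"grip":10},{"tx":0,"ty":0,"tz":0,"turn":-0.48,"grip":10},{"tx":0,"ty":0,"tz":0,"turn":-0.6,"grip":10},{"tx":0,"ty":0,"tz":0,"turn":-0.68,"grip":10},{"tx":0,"ty":0,"tz":0,"turn":-0.72,"grip":10},{"tx":0,"ty":0,"tz":0,"turn":-0.72,"grip":10}]' 25
python3 -c "
from h import *
s=st();print(s['moment']);pg(78.3,-20.5,58)"
```

```text
t: 4.55
tcp_pos: [0.5892, 0.1648, 0.0582]
tool_rot: [-0.569, -0.421, 0.419, 0.569]
wrist_force: [5.0, 1.8, -2.8]
gripper_width: 0.0136
t 4.55 tcp [0.5892 0.1648 0.0582] grip 13.6 F [ 5.   1.8 -2.8]
axes x [0.294 0.956 0.003] y [ 0.002  0.002 -1.   ] z [-0.956  0.294 -0.002]
[ 0.53948988 -1.30108532 -0.42216005]
world [587.46532159 164.28161604]
t 4.55 tcp [0.5892 0.1648 0.0582] grip 13.6 F [ 5.   1.8 -2.8]
axes x [0.294 0.956 0.003] y [ 0.002  0.002 -1.   ] z [-0.956  0.294 -0.002]
HEAD 72.9 tx -1.0 ty 0.2 tz 1.5 turn 1.419 joints [ 0.22  0.75 -0.77  1.77  0.65  0.89  0.43]
```

```bash
python3 -m crank '[{"tx":0,"ty":0,"tz":0,"turn":0,"grip":40},{"tx":0,"ty":0,"tz":0,"turn":0,"grip":40},{"tx":0,"ty":-30,"tz":0,"turn":0,"grip":40},{"tx":0,"ty":-60,"tz":0,"turn":0,"grip":40},{"tx":0,"ty":-90,"tz":0,"turn":0,"grip":50},{"tx":0,"ty":-120,"tz":0,"turn":0,"grip":50},{"tx":0,"ty":-120,"tz":0,"turn":0,"grip":50}]' 15
python3 -c "
from h import *
pg(-35,-21,130,81.6);snap('wrist','w4.png')"
```

```text
t: 5.25
tcp_pos: [0.5891, 0.1655, 0.182]
tool_rot: [0.569, 0.422, -0.419, -0.568]
wrist_force: [-0.5, -0.1, 0.6]
gripper_width: 0.0498
world [475.30772475 180.33818701]
t 5.25 tcp [0.5891 0.1655 0.182 ] grip 49.8 F [-0.5 -0.1  0.6]
axes x [0.292 0.956 0.003] y [ 0.006  0.001 -1.   ] z [-0.956  0.292 -0.005]
HEAD 73.0 tx -19.2 ty 51.4 tz 113.4 turn -0.150 joints [ 0.29  0.61 -0.88  1.69  0.52  1.08  0.53]
```

View pics/w4.png

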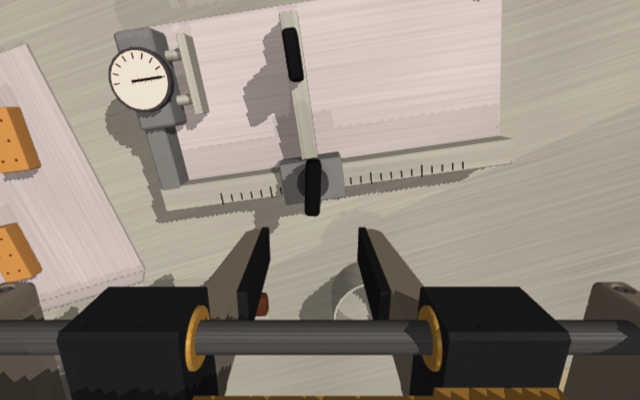

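```bash
python3 -m crank '[{"tx":-19,"ty":50,"tz":113,"turn":-0.15,"grip":50},{"tx":-19,"ty":50,"tz":113,"turn":-0.15,"grip":50},{"tx":-19,"ty":50,"tz":113,"turn":-0.15,"grip":50},{"tx":-19,"ty":50,"tz":113,"turn":-0.15,"grip":50},{"tx":-19,"ty":50,"tz":113,"turn":-0.15,"grip":50}]'
python3 -c "
from h import *
pg(-35,-21,44,81.6)
d=dict(np.load('pics/w4.npz'))
for n,u,v,z in(('tab top far',288,29,.07),('tab top near',297,80,.07),('knob',313,188,.078),('anvL',181,35,.034),('anvR',206,112,.034),('bedcorner',500,0,.012),('bed r',500,138,.012)):
    print(n,np.round(w2g(ray(d,u,v,z)*1000),1))
"
```

```text
t: 5.8
tcp_pos: [0.4739, 0.1788, 0.1273]
tool_rot: [0.535, 0.462, -0.462, -0.535]
wrist_force: [0.4, 0.2, -0.1]
gripper_width: 0.0503
world [475.30772475 180.33818701]
t 5.8 tcp [0.4739 0.1788 0.1273] grip 50.3 F [ 0.4  0.2 -0.1]
axes x [ 0.146  0.989 -0.001] y [-0.001 -0.001 -1.   ] z [-0.989  0.146  0.001]
HEAD 81.6 tx 1.9 ty 83.3 tz -1.3 turn -0.000 joints [ 0.31  0.54 -0.93  1.98  0.55  0.9   0.51]
tab top far [-51.2 -18.8]
tab top near [-13.1 -18.1]
knob [ 76.8 -18.6]
anvL [ -67.2 -114.6]
anvR [   0.6 -108.9]
bedcorner [-56.4 175.6]
bed r [ 71.4 177.3]
```

```bash
python3 -m crank '[{"tx":2,"ty":40,"tz":-1,"turn":0,"grip":40},{"tx":2,"ty":70,"tz":-1,"turn":0,"grip":40},{"tx":2,"ty":81,"tz":-1,"turn":0,"grip":40},{"tx":2,"ty":82,"tz":-1,"turn":0,"grip":40},{"tx":2,"ty":82,"tz":-1,"turn":0,"grip":8},{"tx":2,"ty":82,"tz":-1,"turn":0,"grip":8},{"tx":2,"ty":82,"tz":-1,"turn":0,"grip":8},{"tx":2,"ty":82,"tz":-1,"turn":0,"grip":8}]' 15
python3 -c "
from h import *
s=st();print(w2g(s['tcp_pos']*1000))
pg(-35,84,45,81.6)
"
```

```text
t: 6.6
tcp_pos: [0.4762, 0.1819, 0.0469]
tool_rot: [0.535, 0.463, -0.461, -0.535]
wrist_force: [0.4, 1.6, 2.3]
gripper_width: 0.0119
t 6.6 tcp [0.4762 0.1819 0.0469] grip 11.9 F [0.4 1.6 2.3]
axes x [0.147 0.989 0.002] y [ 0.002  0.002 -1.   ] z [-0.989  0.147 -0.002]
(np.float64(-34.32405692014028), np.float64(-19.34321315040431))
world [490.64644275 284.21178197]
t 6.6 tcp [0.4762 0.1819 0.0469] grip 11.9 F [0.4 1.6 2.3]
axes x [0.147 0.989 0.002] y [ 0.002  0.002 -1.   ] z [-0.989  0.147 -0.002]
HEAD 81.6 tx 103.3 ty 2.1 tz 0.7 turn -0.001 joints [ 0.21  0.65 -0.81  2.02  0.69  0.76  0.4 ]
```

```bash
python3 -m crank '[{"tx":10,"ty":0,"tz":0,"turn":0,"grip":8},{"tx":25,"ty":0,"tz":0,"turn":0,"grip":8},{"tx":42,"ty":0,"tz":0,"turn":0,"grip":8},{"tx":60,"ty":0,"tz":0,"turn":0,"grip":8},{"tx":80,"ty":0,"tz":0,"turn":0,"grip":8},{"tx":100,"ty":0,"tz":0,"turn":0,"grip":8},{"tx":115,"ty":0,"tz":0,"turn":0,"grip":8},{"tx":120,"ty":0,"tz":0,"turn":0,"grip":8}]' 25
python3 -c "
from h import *
s=st();print(w2g(s['tcp_pos']*1000))
"
```

```text
t: 7.4
tcp_pos: [0.4944, 0.2997, 0.0469]
tool_rot: [0.537, 0.462, -0.462, -0.534]
wrist_force: [1.5, -4.9, 10.1]
gripper_width: 0.0119
t 7.4 tcp [0.4944 0.2997 0.0469] grip 11.9 F [ 1.5 -4.9 10.1]
axes x [ 0.147  0.989 -0.002] y [ 0.002 -0.002 -1.   ] z [-0.989  0.147 -0.003]
(np.float64(-33.572739987454604), np.float64(99.86895488054384))
```

Slid. Release, lift, and look from the top.

```bash
python3 -m crank '[{"tx":0,"ty":0,"tz":0,"turn":0,"grip":50},{"tx":0,"ty":0,"tz":0,"turn":0,"grip":50},{"tx":0,"ty":0,"tz":0,"turn":0,"grip":50},{"tx":0,"ty":-50,"tz":0,"turn":0,"grip":50},{"tx":0,"ty":-100,"tz":0,"turn":0,"grip":50},{"tx":0,"ty":-140,"tz":0,"turn":0,"grip":50},{"tx":0,"ty":-140,"tz":0,"turn":0,"grip":78}]' 15
python3 -c "
from h import *
d=snap('top','t5.png');biscuits(d);st()
im=cv2.imread('pics/t5.png')
cv2.imwrite('pics/t5c.png',cv2.resize(im[160:300,135:465],None,fx=2.4,fy=2.4,interpolation=cv2.INTER_CUBIC))
"
```

```text
t: 8.1
tcp_pos: [0.495, 0.302, 0.1914]
tool_rot: [0.536, 0.465, -0.459, -0.535]
wrist_force: [-0.4, -0.1, -0.6]
gripper_width: 0.0562
px 395 264 xy 450 -185 ang 5 size 63 33
px 430 259 xy 460 -261 ang 1 size 63 34
px 367 259 xy 462 -123 ang -10 size 63 32
px 422 210 xy 569 -249 ang 17 size 63 34
px 395 208 xy 574 -191 ang -2 size 62 31
t 8.15 tcp [0.494  0.3004 0.1884] grip 60.2 F [ 0.1 -0.2 -0.8]
axes x [0.147 0.989 0.003] y [ 0.005  0.002 -1.   ] z [-0.989  0.147 -0.004]
```

View pics/t5c.png

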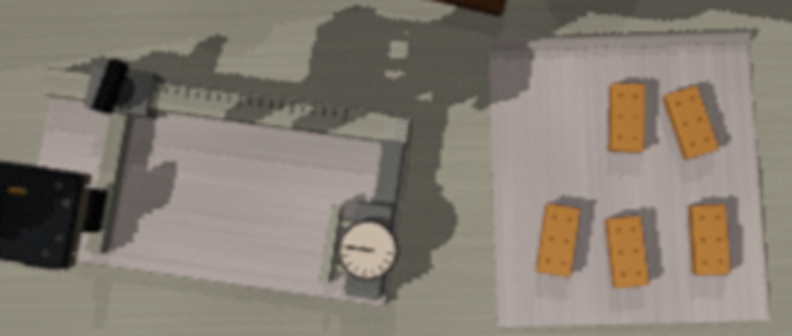

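```bash
python3 -c "
from h import *
plan(462,-123,120,-10)
"
```

```text
t 8.15 tcp [0.494  0.3004 0.1884] grip 60.2 F [ 0.1 -0.2 -0.8]
axes x [0.147 0.989 0.003] y [ 0.005  0.002 -1.   ] z [-0.989  0.147 -0.004]
HEAD 81.6 tx -423.7 ty 67.4 tz -30.2 turn 1.598 joints [ 0.09  0.57 -0.94  1.77  0.52  1.07  0.39]
```

```bash
python3 -m crank '[{"tx":-424,"ty":20,"tz":-30,"turn":1.6,"grip":78},{"tx":-424,"ty":20,"tz":-30,"turn":1.6,"grip":78},{"tx":-424,"ty":20,"tz":-30,"turn":1.6,"grip":78},{"tx":-424,"ty":20,"tz":-30,"turn":1.6,"grip":78},{"tx":-424,"ty":20,"tz":-30,"turn":1.6,"grip":78},{"tx":-424,"ty":20,"tz":-30,"turn":1.6,"grip":78},{"tx":-424,"ty":20,"tz":-30,"turn":1.6,"grip":78},{"tx":-424,"ty":20,"tz":-30,"turn":1.6,"grip":78}]' 15
python3 -c "
from h import *
plan(462,-123,120,-10)
"
```

```text
t: 8.95
tcp_pos: [0.4606, -0.1009, 0.1658]
tool_rot: [-0.703, -0.076, 0.077, 0.703]
wrist_force: [0.4, -0.0, 0.3]
gripper_width: 0.0784
t 8.95 tcp [ 0.4606 -0.1009  0.1658] grip 78.4 F [ 0.4 -0.   0.3]
axes x [ 0.977  0.215 -0.002] y [-0.002  0.    -1.   ] z [-0.215  0.977  0.001]
HEAD 12.4 tx -3.3 ty 45.7 tz -21.9 turn 0.392 joints [ 0.72  0.31 -0.67  2.04  0.25  0.87  0.13]
```

```bash
python3 -m crank '[{"tx":-3,"ty":46,"tz":-22,"turn":0.392,"grip":78},{"tx":-3,"ty":46,"tz":-22,"turn":0.392,"grip":78},{"tx":-3,"ty":46,"tz":-22,"turn":0.392,"grip":78},{"tx":-3,"ty":46,"tz":-22,"turn":0.392,"grip":78},{"tx":-3,"ty":46,"tz":-22,"turn":0.392,"grip":78}]' 15
python3 -c "
from h import *
plan(462,-123,7,-10);snap('wrist','w6.png');d=snap('top','t6.png');biscuits(d)
"
```

```text
t: 9.45
tcp_pos: [0.4636, -0.1205, 0.1203]
tool_rot: [-0.705, 0.059, -0.058, 0.705]
wrist_force: [0.6, -0.2, -0.2]
gripper_width: 0.078
t 9.45 tcp [ 0.4636 -0.1205  0.1203] grip 78.0 F [ 0.6 -0.2 -0.2]
axes x [ 0.986 -0.165 -0.002] y [-0.002  0.    -1.   ] z [0.165 0.986 0.   ]
HEAD -9.5 tx -1.0 ty 113.3 tz -2.7 turn 0.009 joints [ 0.64  0.38 -0.54  2.06  0.28  0.77 -0.23]
px 422 208 xy 571 -249 ang 16 size 59 34
```

View pics/w6.png

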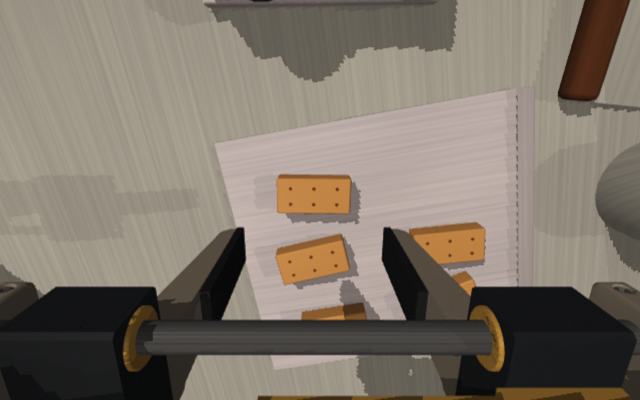

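```bash
python3 -c "
from h import *
biscuits(dict(np.load('pics/w6.npz')))
"
```

```text
px 561 392 xy 685 -379 ang -9 size 136 13
px 495 341 xy 616 -298 ang -88 size 77 17
px 333 314 xy 463 -241 ang -9 size 61 15
px 464 282 xy 590 -229 ang -57 size 28 13
px 312 259 xy 452 -182 ang 5 size 63 38
px 451 241 xy 574 -187 ang -3 size 67 38
px 313 193 xy 464 -121 ang -9 size 63 34
```

```bash
python3 -m crank '[{"tx":-1,"ty":45,"tz":-1,"turn":0,"grip":78},{"tx":-1,"ty":85,"tz":-1,"turn":0,"grip":78},{"tx":-1,"ty":105,"tz":-1,"turn":0,"grip":78},{"tx":-1,"ty":113,"tz":-1,"turn":0,"grip":78},{"tx":-1,"ty":113,"tz":-1,"turn":0,"grip":58},{"tx":-1,"ty":113,"tz":-1,"turn":0,"grip":58},{"tx":-1,"ty":113,"tz":-1,"turn":0,"grip":58},{"tx":-1,"ty":113,"tz":-1,"turn":0,"grip":58}]' 15
python3 -m crank '[{"tx":0,"ty":-45,"tz":0,"turn":0,"grip":58},{"tx":0,"ty":-90,"tz":0,"turn":0,"grip":58},{"tx":0,"ty":-125,"tz":0,"turn":0,"grip":58},{"tx":0,"ty":-125,"tz":0,"turn":0,"grip":58}]' 15
python3 -c "
from h import *
pg(-35,-97,130)
"
```

```text
t: 10.35
tcp_pos: [0.464, -0.1219, 0.0092]
tool_rot: [0.705, -0.059, 0.06, -0.704]
wrist_force: [0.3, -0.2, -0.1]
gripper_width: 0.0636
t: 10.75
tcp_pos: [0.4666, -0.1224, 0.1381]
tool_rot: [0.706, -0.056, 0.063, -0.704]
wrist_force: [0.6, 0.2, -0.3]
gripper_width: 0.0637
world [464.20541458 105.1534897 ]
t 10.75 tcp [ 0.4666 -0.1224  0.1381] grip 63.7 F [ 0.6  0.2 -0.3]
axes x [ 0.986 -0.167  0.01 ] y [ 0.009 -0.004 -1.   ] z [ 0.168  0.986 -0.002]
HEAD -9.6 tx -40.6 ty 7.2 tz 223.9 turn -0.022 joints [ 0.67  0.35 -0.57  2.05  0.26  0.8  -0.22]
```

```bash
python3 -m crank '[{"tx":-40,"ty":5,"tz":224,"turn":-0.02,"grip":58},{"tx":-40,"ty":5,"tz":224,"turn":-0.02,"grip":58},{"tx":-40,"ty":5,"tz":224,"turn":-0.02,"grip":58},{"tx":-40,"ty":5,"tz":224,"turn":-0.02,"grip":58},{"tx":-40,"ty":5,"tz":224,"turn":-0.02,"grip":58},{"tx":-40,"ty":5,"tz":224,"turn":-0.02,"grip":58}]' 15
python3 -c "
from h import *
pg(-35,-97,19);snap('wrist','w7.png')
"
```

```text
t: 11.35
tcp_pos: [0.4605, 0.1105, 0.1281]
tool_rot: [-0.705, 0.05, -0.05, 0.706]
wrist_force: [-1.1, 0.0, -0.3]
gripper_width: 0.0634
world [464.20541458 105.1534897 ]
t 11.35 tcp [0.4605 0.1105 0.1281] grip 63.4 F [-1.1  0.  -0.3]
axes x [ 0.99 -0.14  0.  ] y [ 0.     0.002 -1.   ] z [0.14  0.99  0.002]
HEAD -8.1 tx 4.4 ty 109.1 tz -5.0 turn 0.006 joints [ 0.24  0.38 -0.64  2.07  0.31  0.79 -0.73]
```

View pics/w7.png

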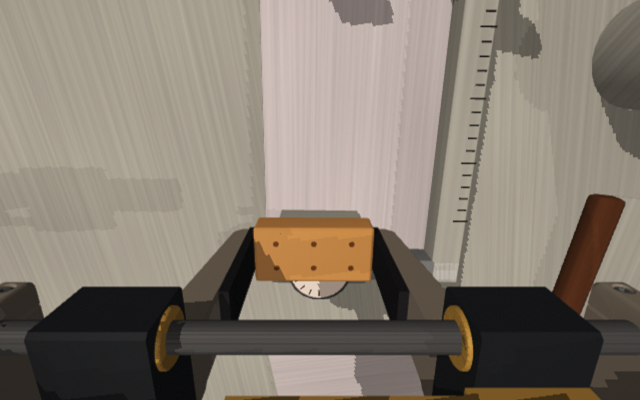

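```bash
python3 -c "
from h import *
d=dict(np.load('pics/w7.npz'))
for u,v,z in((282,210,.034),(359,211,.034),(282,210,.013),(262,100,.012),(265,0,.012)):print(np.round(w2g(ray(d,u,v,z)*1000),1))
d=dict(np.load('pics/t5.npz'))
f=lambda u,v,z: print(np.round(w2g(ray(d,135+u/2.4,160+v/2.4,z)*1000),1))
f(322,281,.034);f(334,205,.034);f(330,281,.034);f(342,205,.034)
"
```

```text
[ -65.8 -105.1]
[-1.000e-01 -1.056e+02]
[ -67.9 -112.5]
[-82.7 -15.1]
[-77.5  59.6]
[ -70.8 -115.2]
[  -1.5 -115.7]
[ -69.8 -122.4]
[  -0.5 -123. ]
```

```bash
python3 -m crank '[{"tx":4,"ty":30,"tz":-2,"turn":0.006,"grip":58},{"tx":4,"ty":70,"tz":-2,"turn":0.006,"grip":58},{"tx":4,"ty":95,"tz":-2,"turn":0.006,"grip":58},{"tx":4,"ty":103,"tz":-2,"turn":0.006,"grip":58},{"tx":4,"ty":105,"tz":-2,"turn":0.006,"grip":58},{"tx":4,"ty":105,"tz":-2,"turn":0.006,"grip":58}]' 15
python3 -c "
from h import *
pg(-35,-94,19)
"
```

```text
t: 12.0
tcp_pos: [0.4648, 0.1021, 0.0229]
tool_rot: [0.705, -0.055, 0.055, -0.705]
wrist_force: [-1.2, 0.3, 0.0]
gripper_width: 0.0639
world [464.64366366 108.1213067 ]
t 12.0 tcp [0.4648 0.1021 0.0229] grip 63.9 F [-1.2  0.3  0. ]
axes x [ 0.988 -0.155 -0.001] y [-0.001 -0.001 -1.   ] z [ 0.155  0.988 -0.001]
HEAD -8.9 tx -1.1 ty 3.9 tz 5.9 turn -0.009 joints [ 0.13  0.56 -0.51  2.12  0.48  0.58 -0.88]
```

```bash
python3 -m crank '[{"tx":-1,"ty":0,"tz":6,"turn":-0.009,"grip":58},{"tx":-1,"ty":3,"tz":6,"turn":-0.009,"grip":58},{"tx":-1,"ty":4,"tz":6,"turn":-0.009,"grip":58},{"tx":-1,"ty":4,"tz":6,"turn":-0.009,"grip":58}]' 15
python3 -c "
from h import *
pg(-35,-94,19)
"
```

```text
t: 12.4
tcp_pos: [0.4647, 0.1091, 0.0189]
tool_rot: [0.705, -0.052, 0.051, -0.705]
wrist_force: [0.6, 0.1, -0.1]
gripper_width: 0.0637
world [464.64366366 108.1213067 ]
t 12.4 tcp [0.4647 0.1091 0.0189] grip 63.7 F [ 0.6  0.1 -0.1]
axes x [ 0.989 -0.145 -0.   ] y [-0.001 -0.    -1.   ] z [ 0.145  0.989 -0.   ]
HEAD -8.3 tx 0.0 ty -0.1 tz -0.9 turn 0.001 joints [ 0.12  0.56 -0.5   2.11  0.49  0.58 -0.89]
```

Release and raise.

```bash
python3 -m crank '[{"tx":0,"ty":0,"tz":0,"turn":0,"grip":66},{"tx":0,"ty":0,"tz":0,"turn":0,"grip":78},{"tx":0,"ty":0,"tz":0,"turn":0,"grip":78},{"tx":0,"ty":-40,"tz":0,"turn":0,"grip":78},{"tx":0,"ty":-90,"tz":0,"turn":0,"grip":78},{"tx":0,"ty":-130,"tz":0,"turn":0,"grip":78}]' 15
python3 -c "
from h import *
plan(450,-185,120,5)
"
```

```text
t: 13.0
tcp_pos: [0.4649, 0.1099, 0.1511]
tool_rot: [-0.705, 0.051, -0.051, 0.705]
wrist_force: [1.1, -0.2, -0.1]
gripper_width: 0.0776
t 13.0 tcp [0.4649 0.1099 0.1511] grip 77.6 F [ 1.1 -0.2 -0.1]
axes x [ 0.99  -0.144  0.   ] y [ 0.  0. -1.] z [0.144 0.99  0.   ]
HEAD -8.3 tx 27.7 ty 31.0 tz -294.0 turn -0.232 joints [ 0.27  0.35 -0.67  2.04  0.29  0.85 -0.71]
```

```bash
python3 -m crank '[{"tx":28,"ty":0,"tz":-294,"turn":-0.23,"grip":78},{"tx":28,"ty":10,"tz":-294,"turn":-0.23,"grip":78},{"tx":28,"ty":31,"tz":-294,"turn":-0.23,"grip":78},{"tx":28,"ty":31,"tz":-294,"turn":-0.23,"grip":78},{"tx":28,"ty":31,"tz":-294,"turn":-0.23,"grip":78},{"tx":28,"ty":31,"tz":-294,"turn":-0.23,"grip":78},{"tx":28,"ty":31,"tz":-294,"turn":-0.23,"grip":78},{"tx":28,"ty":31,"tz":-294,"turn":-0.23,"grip":78}]' 15
python3 -c "
from h import *
d=snap('top','t8.png');biscuits(d);d=snap('wrist','w8.png');biscuits(d)
plan(450,-185,7,5)
"
```

```text
t: 13.8
tcp_pos: [0.4496, -0.1866, 0.1178]
tool_rot: [-0.706, -0.029, 0.029, 0.707]
wrist_force: [0.8, 1.2, 0.2]
gripper_width: 0.0783
px 394 264 xy 450 -181 ang 5 size 63 24
px 261 261 xy 462 113 ang -2 size 64 30
px 421 204 xy 581 -246 ang 15 size 38 34
px 394 206 xy 574 -191 ang -2 size 62 31
px 320 397 xy 476 -405 ang 5 size 130 4
px 517 395 xy 681 -383 ang 5 size 230 13
px 497 339 xy 641 -317 ang -71 size 76 13
px 318 271 xy 462 -258 ang 1 size 63 39
px 454 262 xy 585 -237 ang -40 size 52 28
px 454 209 xy 573 -189 ang -3 size 68 34
px 315 193 xy 452 -184 ang 5 size 63 34
t 13.9 tcp [ 0.4503 -0.184   0.1183] grip 78.1 F [-0.3  0.   0. ]
axes x [0.996 0.086 0.   ] y [ 0.     0.001 -1.   ] z [-0.086  0.996  0.001]
HEAD 5.0 tx -0.4 ty 111.3 tz -1.0 turn -0.001 joints [ 0.82  0.4  -0.59  2.05  0.32  0.78  0.12]
```

View pics/w8.png

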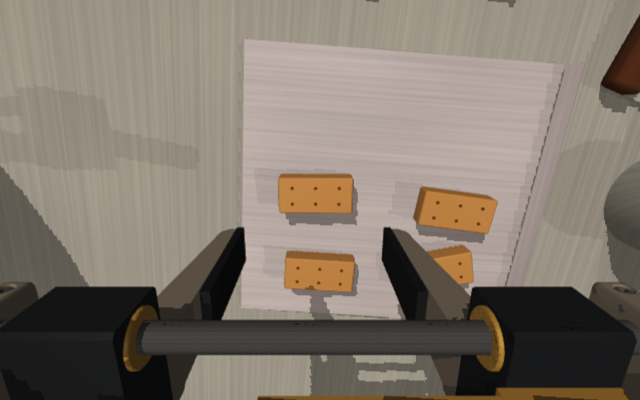

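View pics/t8.png

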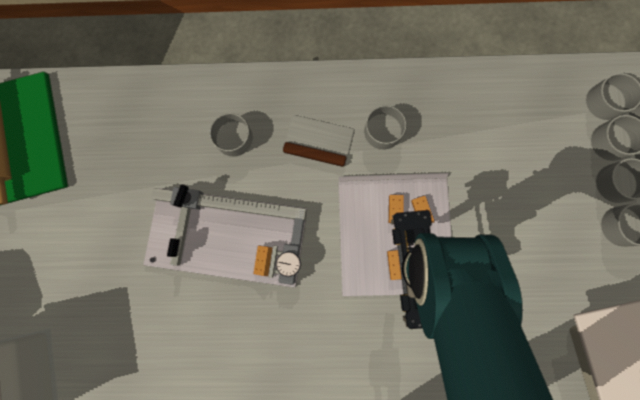

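```bash
python3 -m crank '[{"tx":0,"ty":45,"tz":1,"turn":0,"grip":78},{"tx":0,"ty":85,"tz":1,"turn":0,"grip":78},{"tx":0,"ty":105,"tz":1,"turn":0,"grip":78},{"tx":0,"ty":110,"tz":1,"turn":0,"grip":78},{"tx":0,"ty":110,"tz":1,"turn":0,"grip":58},{"tx":0,"ty":110,"tz":1,"turn":0,"grip":58},{"tx":0,"ty":110,"tz":1,"turn":0,"grip":58},{"tx":0,"ty":110,"tz":1,"turn":0,"grip":58}]' 15
python3 -m crank '[{"tx":0,"ty":-45,"tz":0,"turn":0,"grip":58},{"tx":0,"ty":-90,"tz":0,"turn":0,"grip":58},{"tx":0,"ty":-125,"tz":0,"turn":0,"grip":58},{"tx":0,"ty":-125,"tz":0,"turn":0,"grip":58}]' 15
python3 -c "
from h import *
pg(-35,-59.5,130)
"
```

```text
t: 14.7
tcp_pos: [0.4509, -0.1847, 0.0093]
tool_rot: [0.707, 0.031, -0.029, -0.706]
wrist_force: [-0.7, -0.2, 5.1]
gripper_width: 0.0637
t: 15.1
tcp_pos: [0.4532, -0.1857, 0.138]
tool_rot: [0.708, 0.033, -0.027, -0.705]
wrist_force: [-0.3, 0.4, -0.4]
gripper_width: 0.0638
world [469.68352815 142.25120219]
t 15.1 tcp [ 0.4532 -0.1857  0.138 ] grip 63.8 F [-0.3  0.4 -0.4]
axes x [0.996 0.084 0.008] y [ 0.008 -0.005 -1.   ] z [-0.084  0.996 -0.006]
HEAD 4.8 tx 44.0 ty 6.6 tz 325.5 turn 0.231 joints [ 0.84  0.38 -0.62  2.03  0.3   0.81  0.13]
```

```bash
python3 -m crank '[{"tx":43,"ty":5,"tz":325,"turn":0.235,"grip":58},{"tx":43,"ty":5,"tz":325,"turn":0.235,"grip":58},{"tx":43,"ty":5,"tz":325,"turn":0.235,"grip":58},{"tx":43,"ty":5,"tz":325,"turn":0.235,"grip":58},{"tx":43,"ty":5,"tz":325,"turn":0.235,"grip":58},{"tx":43,"ty":5,"tz":325,"turn":0.235,"grip":58},{"tx":43,"ty":5,"tz":325,"turn":0.235,"grip":58},{"tx":43,"ty":5,"tz":325,"turn":0.235,"grip":58}]' 15
python3 -c "
from h import *
d=snap('wrist','w9.png')
pg(-35,-59.5,30)
"
```

```text
t: 15.9
tcp_pos: [0.4645, 0.1481, 0.1281]
tool_rot: [-0.704, 0.05, -0.05, 0.706]
wrist_force: [0.4, -0.2, -1.3]
gripper_width: 0.064
world [469.68352815 142.25120219]
t 15.95 tcp [0.4646 0.1451 0.1277] grip 63.6 F [-0.1 -0.8 -1. ]
axes x [ 0.989 -0.145 -0.001] y [-0.001  0.001 -1.   ] z [0.145 0.989 0.   ]
HEAD -8.3 tx 5.5 ty 97.7 tz -2.1 turn 0.001 joints [ 0.18  0.4  -0.66  2.04  0.34  0.81 -0.82]
```

View pics/w9.png

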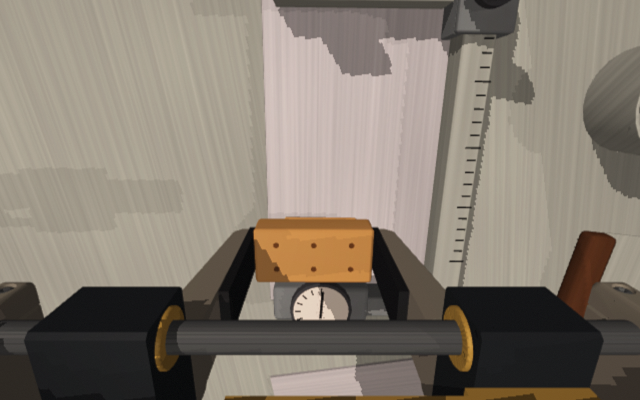

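```bash
python3 -m crank '[{"tx":5.5,"ty":40,"tz":-1,"turn":0,"grip":58},{"tx":5.5,"ty":75,"tz":-1,"turn":0,"grip":58},{"tx":5.5,"ty":92,"tz":-1,"turn":0,"grip":58},{"tx":5.5,"ty":94,"tz":-1,"turn":0,"grip":58},{"tx":5.5,"ty":94,"tz":-1,"turn":0,"grip":58}]' 15
python3 -c "
from h import *
pg(-35,-59.5,19)
"
```

```text
t: 16.45
tcp_pos: [0.4704, 0.1399, 0.0339]
tool_rot: [0.705, -0.054, 0.053, -0.705]
wrist_force: [0.6, 0.0, 1.3]
gripper_width: 0.0639
world [469.68352815 142.25120219]
t 16.45 tcp [0.4704 0.1399 0.0339] grip 63.9 F [0.6 0.  1.3]
axes x [ 0.989 -0.151 -0.001] y [-0.001 -0.001 -1.   ] z [ 0.151  0.989 -0.001]
HEAD -8.7 tx -1.1 ty 14.9 tz 2.2 turn -0.005 joints [ 0.09  0.56 -0.54  2.08  0.49  0.63 -0.94]
```

```bash
python3 -m crank '[{"tx":-1,"ty":0,"tz":3,"turn":-0.005,"grip":58},{"tx":-1,"ty":8,"tz":3,"turn":-0.005,"grip":58},{"tx":-1,"ty":14,"tz":3,"turn":-0.005,"grip":58},{"tx":-1,"ty":15,"tz":3,"turn":-0.005,"grip":58},{"tx":-1,"ty":15,"tz":3,"turn":-0.005,"grip":58}]' 15
python3 -c "
from h import *
pg(-35,-59.5,19)
"
python3 -m crank '[{"tx":0,"ty":0,"tz":0,"turn":0,"grip":66},{"tx":0,"ty":0,"tz":0,"turn":0,"grip":78},{"tx":0,"ty":0,"tz":0,"turn":0,"grip":78},{"tx":0,"ty":-40,"tz":0,"turn":0,"grip":78},{"tx":0,"ty":-90,"tz":0,"turn":0,"grip":78},{"tx":0,"ty":-130,"tz":0,"turn":0,"grip":78}]' 15
python3 -c "
from h import *
d=snap('top','t10.png');biscuits(d)
plan(461,-260,120,1)
"
```

```text
t: 16.95
tcp_pos: [0.47, 0.1442, 0.019]
tool_rot: [0.705, -0.051, 0.051, -0.705]
wrist_force: [0.1, 0.8, -0.1]
gripper_width: 0.0637
world [469.68352815 142.25120219]
t 16.95 tcp [0.47   0.1442 0.019 ] grip 63.7 F [ 0.1  0.8 -0.1]
axes x [ 0.99  -0.144 -0.   ] y [-0. -0. -1.] z [ 0.144  0.99  -0.   ]
HEAD -8.3 tx -0.0 ty 0.0 tz -2.0 turn 0.002 joints [ 0.06  0.59 -0.52  2.08  0.51  0.6  -0.96]
t: 17.55
tcp_pos: [0.4699, 0.1446, 0.151]
tool_rot: [-0.705, 0.051, -0.051, 0.705]
wrist_force: [0.7, 0.2, -0.2]
gripper_width: 0.0777
px 430 259 xy 460 -261 ang 1 size 63 34
px 250 258 xy 465 136 ang -8 size 66 48
px 422 210 xy 569 -250 ang 16 size 63 34
px 396 208 xy 574 -191 ang -3 size 62 31
t 17.6 tcp [0.4734 0.1462 0.1566] grip 77.8 F [2.4 1.  2.8]
axes x [ 0.99  -0.144  0.009] y [ 0.01   0.002 -1.   ] z [0.144 0.99  0.003]
HEAD -8.3 tx 45.8 ty 35.6 tz -403.9 turn -0.162 joints [ 0.21  0.37 -0.69  2.    0.31  0.86 -0.79]
```

```bash
python3 -m crank '[{"tx":49,"ty":0,"tz":-403,"turn":-0.162,"grip":78},{"tx":49,"ty":10,"tz":-403,"turn":-0.162,"grip":78},{"tx":49,"ty":31,"tz":-403,"turn":-0.162,"grip":78},{"tx":49,"ty":31,"tz":-403,"turn":-0.162,"grip":78},{"tx":49,"ty":31,"tz":-403,"turn":-0.162,"grip":78},{"tx":49,"ty":31,"tz":-403,"turn":-0.162,"grip":78},{"tx":49,"ty":31,"tz":-403,"turn":-0.162,"grip":78},{"tx":49,"ty":31,"tz":-403,"turn":-0.162,"grip":78}]' 15
python3 -c "
from h import *
d=snap('top','t11.png');d=snap('wrist','w11.png');biscuits(d)
im=cv2.imread('pics/t11.png')
cv2.imwrite('pics/t11c.png',cv2.resize(im[160:300,135:465],None,fx=2.4,fy=2.4,interpolation=cv2.INTER_CUBIC))
plan(461,-260,7,1)
"
```

```text
t: 18.4
tcp_pos: [0.4599, -0.2513, 0.119]
tool_rot: [0.707, 0.006, -0.006, -0.707]
wrist_force: [1.1, 1.2, 0.4]
gripper_width: 0.0775
px 560 392 xy 720 -476 ang -0 size 139 11
px 496 339 xy 638 -409 ang -75 size 78 14
px 317 192 xy 462 -260 ang 2 size 63 34
px 444 180 xy 568 -249 ang 16 size 66 36
px 460 108 xy 573 -191 ang -3 size 67 31
t 18.5 tcp [ 0.4585 -0.2569  0.118 ] grip 78.1 F [0.1 0.4 0.5]
axes x [ 1.     0.006 -0.002] y [-0.002 -0.002 -1.   ] z [-0.006  1.    -0.002]
HEAD 0.3 tx 2.7 ty 111.0 tz -2.9 turn -0.012 joints [ 0.91  0.46 -0.57  1.96  0.34  0.82  0.15]
```

View pics/t11c.png

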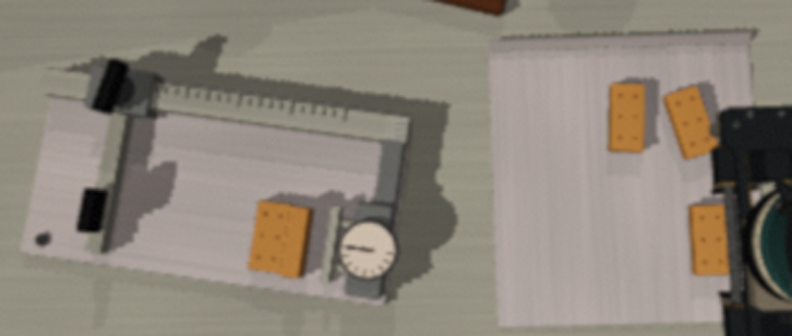

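```bash
python3 -c "
from h import *
for n in('t8','t11'):
  im=cv2.imread('pics/%s.png'%n)
  cv2.imwrite('pics/%sd.png'%n,cv2.resize(im[230:295,225:315],None,fx=8,fy=8,interpolation=cv2.INTER_CUBIC))
d=dict(np.load('pics/t11.npz'));biscuits(d,.03)
snap('scene','s11.png')
im=cv2.imread('pics/s11.png')
cv2.imwrite('pics/s11c.png',cv2.resize(im[160:260,340:520],None,fx=4.4,fy=4.4,interpolation=cv2.INTER_CUBIC))
"
```

```text
px 430 259 xy 460 -258 ang 1 size 62 32
px 250 258 xy 466 134 ang -9 size 65 47
px 422 210 xy 568 -247 ang 16 size 63 34
px 395 208 xy 573 -189 ang -2 size 61 31
```

View pics/t11d.png

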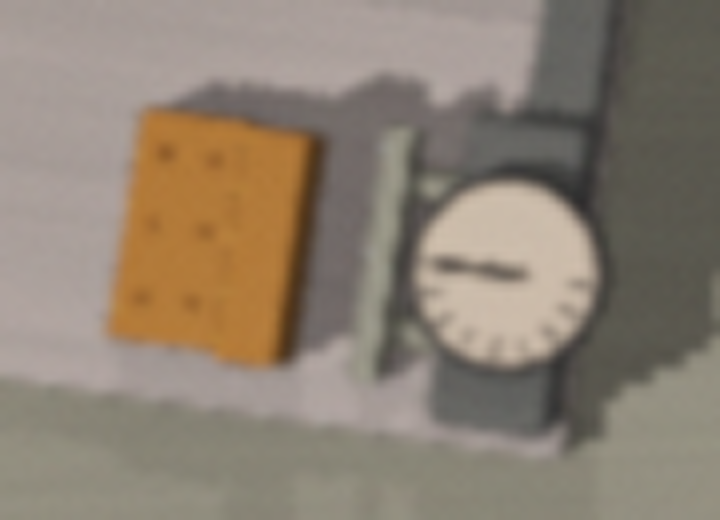

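View pics/t8d.png

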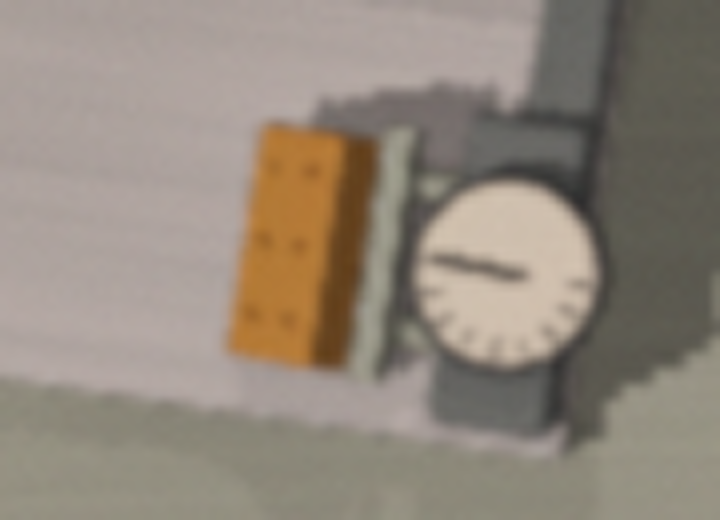

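View pics/s11c.png

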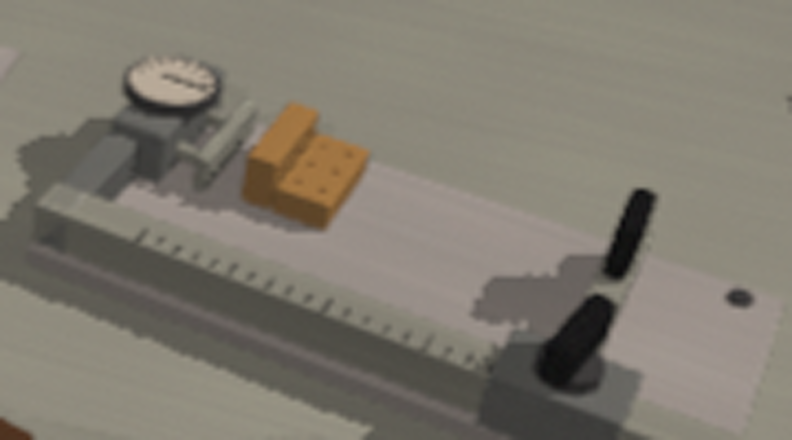

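```bash
python3 -c "
from h import *
plan(461.5,-260,9,1)
"
python3 -m crank '[{"tx":2,"ty":30,"tz":-3,"turn":-0.01,"grip":78},{"tx":2,"ty":70,"tz":-3,"turn":-0.01,"grip":78},{"tx":2,"ty":100,"tz":-3,"turn":-0.01,"grip":78},{"tx":2,"ty":109,"tz":-3,"turn":-0.01,"grip":78},{"tx":2,"ty":110,"tz":-3,"turn":-0.01,"grip":58},{"tx":2,"ty":110,"tz":-3,"turn":-0.01,"grip":58},{"tx":2,"ty":110,"tz":-3,"turn":-0.01,"grip":58},{"tx":2,"ty":110,"tz":-3,"turn":-0.01,"grip":58}]' 15
python3 -m crank '[{"tx":0,"ty":-45,"tz":0,"turn":0,"grip":58},{"tx":0,"ty":-90,"tz":0,"turn":0,"grip":58},{"tx":0,"ty":-125,"tz":0,"turn":0,"grip":58},{"tx":0,"ty":-125,"tz":0,"turn":0,"grip":58}]' 15
python3 -c "
from h import *
pg(-35,44,130)
"
```

```text
t 18.55 tcp [ 0.4592 -0.2528  0.1183] grip 78.1 F [-0.2  1.4  0.1]
axes x [ 1.     0.01  -0.001] y [-0.001 -0.    -1.   ] z [-0.01  1.   -0.  ]
HEAD 0.6 tx 2.4 ty 109.3 tz -7.3 turn -0.008 joints [ 0.9   0.46 -0.57  1.96  0.34  0.82  0.15]
t: 19.35
tcp_pos: [0.4635, -0.2525, 0.0106]
tool_rot: [0.708, 0.01, -0.009, -0.707]
wrist_force: [0.3, -0.1, -1.0]
gripper_width: 0.0638
t: 19.75
tcp_pos: [0.4659, -0.2536, 0.1398]
tool_rot: [0.709, 0.012, -0.006, -0.705]
wrist_force: [-0.5, -0.2, 0.1]
gripper_width: 0.0638
world [484.8031216  244.64088865]
t 19.75 tcp [ 0.4659 -0.2536  0.1398] grip 63.8 F [-0.5 -0.2  0.1]
axes x [1.    0.027 0.009] y [ 0.009 -0.006 -1.   ] z [-0.027  1.    -0.006]
HEAD 1.5 tx 32.0 ty 7.1 tz 497.6 turn 0.173 joints [ 0.92  0.44 -0.6   1.94  0.33  0.85  0.18]
```

```bash
python3 -m crank '[{"tx":20,"ty":0,"tz":350,"turn":0.173,"grip":58},{"tx":20,"ty":0,"tz":350,"turn":0.173,"grip":58},{"tx":20,"ty":0,"tz":350,"turn":0.173,"grip":58},{"tx":20,"ty":0,"tz":350,"turn":0.173,"grip":58},{"tx":20,"ty":0,"tz":350,"turn":0.173,"grip":58},{"tx":20,"ty":0,"tz":350,"turn":0.173,"grip":58},{"tx":20,"ty":0,"tz":350,"turn":0.173,"grip":58},{"tx":20,"ty":0,"tz":350,"turn":0.173,"grip":58}]' 15
python3 -c "
from h import *
pg(-35,51,130)
"
```

```text
t: 20.55
tcp_pos: [0.4725, 0.106, 0.1349]
tool_rot: [-0.704, 0.047, -0.048, 0.707]
wrist_force: [-0.5, -0.4, -0.9]
gripper_width: 0.0637
world [485.8257028  251.56579498]
t 20.55 tcp [0.4725 0.106  0.1349] grip 63.7 F [-0.5 -0.4 -0.9]
axes x [ 0.991 -0.134  0.001] y [ 0.002  0.004 -1.   ] z [0.134 0.991 0.004]
HEAD -7.7 tx -6.4 ty 5.5 tz 146.0 turn 0.012 joints [ 0.28  0.39 -0.67  2.04  0.33  0.82 -0.72]
```

```bash
python3 -m crank '[{"tx":-6,"ty":5,"tz":148,"turn":0.012,"grip":58},{"tx":-6,"ty":5,"tz":148,"turn":0.012,"grip":58},{"tx":-6,"ty":5,"tz":148,"turn":0.012,"grip":58},{"tx":-6,"ty":5,"tz":148,"turn":0.012,"grip":58},{"tx":-6,"ty":5,"tz":148,"turn":0.012,"grip":58},{"tx":-6,"ty":5,"tz":148,"turn":0.012,"grip":58},{"tx":-6,"ty":5,"tz":148,"turn":0.012,"grip":58}]' 15
python3 -c "
from h import *
snap('wrist','w12.png');snap('scene','s12.png')
im=cv2.imread('pics/s12.png')
cv2.imwrite('pics/s12c.png',cv2.resize(im[120:260,340:520],None,fx=4.2,fy=4.2,interpolation=cv2.INTER_CUBIC))
pg(-35,51,19)
"
```

```text
t: 21.25
tcp_pos: [0.4892, 0.2433, 0.1291]
tool_rot: [0.705, -0.057, 0.057, -0.704]
wrist_force: [-0.4, 0.8, 0.1]
gripper_width: 0.0638
world [485.8257028  251.56579498]
t 21.35 tcp [0.4893 0.2438 0.1293] grip 63.6 F [ 0.2 -0.1 -0.1]
axes x [ 0.987 -0.16   0.   ] y [ 0.    -0.001 -1.   ] z [ 0.16   0.987 -0.001]
HEAD -9.2 tx -4.7 ty 110.3 tz 7.2 turn -0.014 joints [-0.01  0.5  -0.65  1.9   0.39  0.88 -1.02]
```

View pics/w12.png

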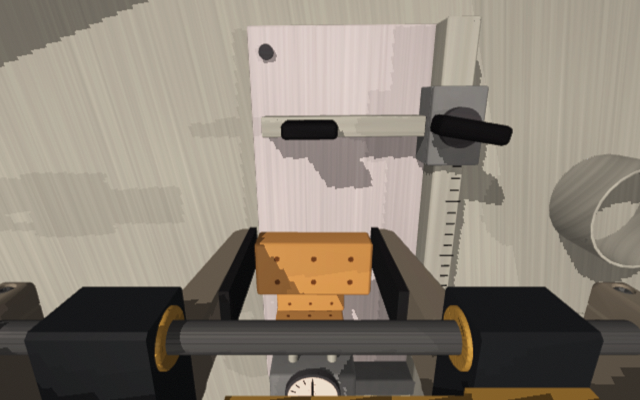

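View pics/s12c.png

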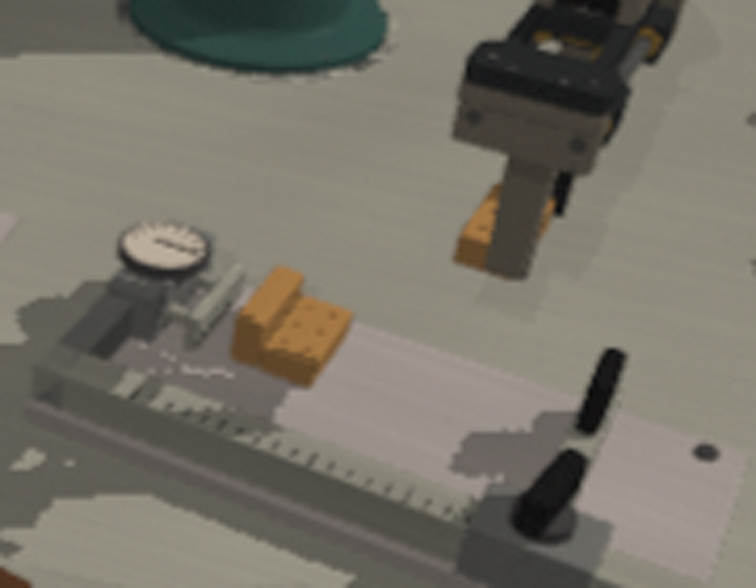

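```bash
python3 -m crank '[{"tx":-5,"ty":30,"tz":7,"turn":-0.014,"grip":58},{"tx":-5,"ty":70,"tz":7,"turn":-0.014,"grip":58},{"tx":-5,"ty":95,"tz":7,"turn":-0.014,"grip":58},{"tx":-5,"ty":95,"tz":7,"turn":-0.014,"grip":58},{"tx":-5,"ty":95,"tz":7,"turn":-0.014,"grip":58}]' 15
python3 -c "
from h import *
pg(-35,51,20)
"
```

```text
t: 21.85
tcp_pos: [0.4852, 0.2531, 0.0347]
tool_rot: [-0.705, 0.051, -0.051, 0.705]
wrist_force: [0.5, 0.1, 0.1]
gripper_width: 0.0635
world [485.8257028  251.56579498]
t 21.85 tcp [0.4852 0.2531 0.0347] grip 63.5 F [0.5 0.1 0.1]
axes x [ 0.99  -0.144 -0.   ] y [-0.  0. -1.] z [0.144 0.99  0.   ]
HEAD -8.3 tx 0.8 ty 14.7 tz -1.4 turn 0.002 joints [-0.1   0.64 -0.57  1.94  0.51  0.71 -1.12]
```

```bash
python3 -m crank '[{"tx":1,"ty":7,"tz":-1,"turn":0,"grip":58},{"tx":1,"ty":13,"tz":-1,"turn":0,"grip":58},{"tx":1,"ty":14,"tz":-1,"turn":0,"grip":58},{"tx":1,"ty":14,"tz":-1,"turn":0,"grip":66},{"tx":1,"ty":14,"tz":-1,"turn":0,"grip":78},{"tx":1,"ty":14,"tz":-1,"turn":0,"grip":78},{"tx":1,"ty":-30,"tz":-1,"turn":0,"grip":78},{"tx":1,"ty":-70,"tz":-1,"turn":0,"grip":78}]' 15
python3 -c "
from h import *
d=snap('wrist','w13.png');biscuits(d,.030);st()
d=dict(np.load('pics/t11.npz'))
f=lambda u,v,z: print(np.round(w2g(ray(d,225+u/8,230+v/8,z)*1000),1))
print('standing');f(250,120,.044);f(320,130,.044);f(290,365,.044);f(215,360,.044)
"
```

```text
t: 22.65
tcp_pos: [0.485, 0.2522, 0.1047]
tool_rot: [0.706, -0.052, 0.05, -0.705]
wrist_force: [0.6, 0.7, 0.2]
gripper_width: 0.0781
px 428 397 xy 566 42 ang -8 size 54 4
px 341 397 xy 484 54 ang -8 size 61 4
px 559 393 xy 691 29 ang -8 size 133 13
px 312 359 xy 463 102 ang -8 size 66 10
px 490 338 xy 622 102 ang -82 size 73 25
px 313 308 xy 472 157 ang -8 size 62 24
px 314 212 xy 485 244 ang -8 size 63 35
t 22.7 tcp [0.4885 0.2548 0.1114] grip 77.9 F [1.8 1.6 3.6]
axes x [ 0.99  -0.143  0.007] y [ 0.008  0.004 -1.   ] z [0.143 0.99  0.005]
standing
[ -6.  -78.1]
[ -6.1 -97.5]
[-69.4 -99.2]
[-70.8 -78.8]
```

View pics/w13.png

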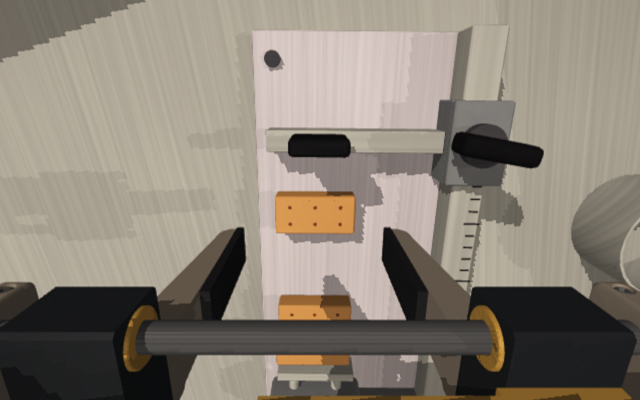

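```bash
python3 -c "
from h import *
pg(-37,-88,120)"
python3 -m crank '[{"tx":0,"ty":-10,"tz":-138,"turn":0,"grip":78},{"tx":0,"ty":-10,"tz":-138,"turn":0,"grip":78},{"tx":0,"ty":-10,"tz":-138,"turn":0,"grip":78},{"tx":0,"ty":-10,"tz":-138,"turn":0,"grip":78},{"tx":0,"ty":-10,"tz":-138,"turn":0,"grip":78},{"tx":0,"ty":-10,"tz":-138,"turn":0,"grip":78}]' 15
python3 -c "
from h import *
pg(-37,-88,24);d=snap('wrist','w14.png');biscuits(d,.030)"
```

```text
world [463.54161717 114.34910676]
t 22.7 tcp [0.4885 0.2548 0.1114] grip 77.9 F [1.8 1.6 3.6]
axes x [ 0.99  -0.143  0.007] y [ 0.008  0.004 -1.   ] z [0.143 0.99  0.005]
HEAD -8.2 tx -4.6 ty -9.3 tz -142.6 turn 0.003 joints [-0.04  0.53 -0.65  1.9   0.42  0.84 -1.04]
t: 23.3
tcp_pos: [0.4663, 0.117, 0.1146]
tool_rot: [-0.705, 0.05, -0.051, 0.706]
wrist_force: [-0.5, -0.1, -0.2]
gripper_width: 0.0781
world [463.54161717 114.34910676]
t 23.3 tcp [0.4663 0.117  0.1146] grip 78.1 F [-0.5 -0.1 -0.2]
axes x [ 0.99  -0.142  0.001] y [ 0.001  0.001 -1.   ] z [0.142 0.99  0.001]
HEAD -8.2 tx -2.4 ty 90.6 tz -3.1 turn 0.004 joints [ 0.25  0.42 -0.67  2.06  0.37  0.78 -0.79]
px 561 393 xy 683 -119 ang -8 size 134 13
px 490 338 xy 609 -43 ang -82 size 76 26
px 311 179 xy 467 133 ang -8 size 66 56
px 313 29 xy 485 241 ang -8 size 63 31
```

View pics/w14.png

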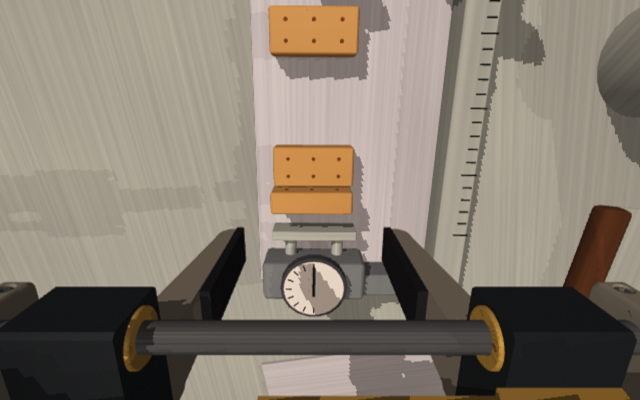

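```bash
python3 -c "
from h import *
d=dict(np.load('pics/w14.npz'))
for u,v,z in((312,192,.044),(312,214,.044),(272,214,.044),(352,214,.044),(313,148,.03),(315,225,.034),(315,225,.012),(275,225,.03)):
  p=ray(d,u,v,z)*1000;print(u,v,np.round(p,1),np.round(w2g(p),1))
pg(-37,-87,24)"
```

```text
312 192 [467.  127.1  44. ] [-35.4 -74.9]
312 214 [464.5 109.4  44. ] [-35.4 -92.8]
272 214 [433.6 113.8  44. ] [-66.6 -92.9]
352 214 [495.4 104.9  44. ] [ -4.1 -92.7]
313 148 [472.3 158.2  30. ] [-34.7 -43.3]
315 225 [465.   95.9  34. ] [ -32.9 -106.1]
315 225 [463.9  87.   12. ] [ -32.7 -115. ]
275 225 [431.8  99.   30. ] [ -66.2 -107.8]
world [463.6877002  115.33837909]
t 23.35 tcp [0.4662 0.1173 0.1144] grip 77.7 F [ 0.7  0.4 -0.7]
axes x [ 0.99  -0.141  0.   ] y [ 0.     0.001 -1.   ] z [0.141 0.99  0.001]
HEAD -8.1 tx -2.2 ty 90.4 tz -2.4 turn 0.005 joints [ 0.25  0.42 -0.67  2.06  0.37  0.78 -0.79]
```

```bash
python3 -m crank '[{"tx":-1,"ty":40,"tz":-1,"turn":0,"grip":78},{"tx":-1,"ty":75,"tz":-1,"turn":0,"grip":78},{"tx":-1,"ty":90,"tz":-1,"turn":0,"grip":78},{"tx":-1,"ty":92,"tz":-1,"turn":0,"grip":78},{"tx":-1,"ty":92,"tz":-1,"turn":0,"grip":58},{"tx":-1,"ty":92,"tz":-1,"turn":0,"grip":58},{"tx":-1,"ty":92,"tz":-1,"turn":0,"grip":58},{"tx":-1,"ty":92,"tz":-1,"turn":0,"grip":58}]' 15
python3 -m crank '[{"tx":0,"ty":-30,"tz":0,"turn":0,"grip":58},{"tx":0,"ty":-60,"tz":0,"turn":0,"grip":58},{"tx":0,"ty":-60,"tz":0,"turn":0,"grip":58}]' 15
python3 -c "
from h import *
pg(-35,2,80);d=snap('wrist','w15.png')"
```

```text
t: 24.15
tcp_pos: [0.4659, 0.1151, 0.0235]
tool_rot: [-0.705, 0.05, -0.052, 0.705]
wrist_force: [-1.1, -0.4, 4.6]
gripper_width: 0.0639
t: 24.45
tcp_pos: [0.4675, 0.1155, 0.0858]
tool_rot: [-0.705, 0.049, -0.053, 0.706]
wrist_force: [0.6, 0.4, -0.7]
gripper_width: 0.0639
world [478.6676344  203.09145067]
t 24.45 tcp [0.4675 0.1155 0.0858] grip 63.9 F [ 0.6  0.4 -0.7]
axes x [ 0.99  -0.144  0.007] y [ 0.007  0.001 -1.   ] z [0.144 0.99  0.002]
HEAD -8.3 tx -1.6 ty 5.9 tz 88.3 turn 0.002 joints [ 0.22  0.47 -0.64  2.08  0.42  0.72 -0.84]
```

View pics/w15.png

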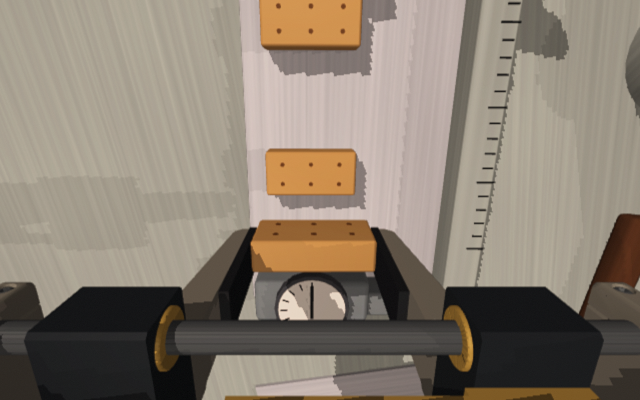

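```bash
python3 -m crank '[{"tx":-1,"ty":0,"tz":89,"turn":0,"grip":58},{"tx":-1,"ty":0,"tz":89,"turn":0,"grip":58},{"tx":-1,"ty":0,"tz":89,"turn":0,"grip":58},{"tx":-1,"ty":0,"tz":89,"turn":0,"grip":58},{"tx":-1,"ty":0,"tz":89,"turn":0,"grip":58}]' 15
python3 -c "
from h import *
pg(-35,3,24.5)"
```

```text
t: 25.0
tcp_pos: [0.4761, 0.2015, 0.0814]
tool_rot: [0.706, -0.052, 0.051, -0.705]
wrist_force: [0.5, 0.1, -0.8]
gripper_width: 0.0633
world [478.81371743 204.080723  ]
t 25.0 tcp [0.4761 0.2015 0.0814] grip 63.3 F [ 0.5  0.1 -0.8]
axes x [ 0.99  -0.145 -0.001] y [-0.002 -0.002 -1.   ] z [ 0.145  0.99  -0.002]
HEAD -8.3 tx 2.4 ty 56.9 tz 3.0 turn 0.002 joints [ 0.04  0.53 -0.63  1.99  0.45  0.76 -1.  ]
```

```bash
python3 -m crank '[{"tx":2,"ty":30,"tz":3,"turn":0,"grip":58},{"tx":2,"ty":50,"tz":3,"turn":0,"grip":58},{"tx":2,"ty":57,"tz":3,"turn":0,"grip":58},{"tx":2,"ty":57,"tz":3,"turn":0,"grip":58},{"tx":2,"ty":57,"tz":3,"turn":0,"grip":66},{"tx":2,"ty":57,"tz":3,"turn":0,"grip":78},{"tx":2,"ty":57,"tz":3,"turn":0,"grip":78}]' 15
python3 -m crank '[{"tx":0,"ty":-30,"tz":0,"turn":0,"grip":78},{"tx":0,"ty":-65,"tz":0,"turn":0,"grip":78},{"tx":0,"ty":-65,"tz":36,"turn":0,"grip":10},{"tx":0,"ty":-65,"tz":36,"turn":0,"grip":0},{"tx":0,"ty":-65,"tz":36,"turn":0,"grip":0},{"tx":0,"ty":-65,"tz":36,"turn":0,"grip":0}]' 15
python3 -c "
from h import *
d=snap('wrist','w16.png')
pg(-35,32,37)"
```

```text
t: 25.7
tcp_pos: [0.4796, 0.2056, 0.026]
tool_rot: [-0.705, 0.051, -0.051, 0.705]
wrist_force: [0.1, -0.6, 0.4]
gripper_width: 0.0774
t: 26.3
tcp_pos: [0.4838, 0.2404, 0.0899]
tool_rot: [0.706, -0.051, 0.051, -0.705]
wrist_force: [0.1, -1.0, 0.4]
gripper_width: 0.0483
world [483.05012526 232.76962065]
t 26.35 tcp [0.4839 0.2403 0.0898] grip 44.2 F [-0.1  0.3 -0.1]
axes x [ 0.99  -0.144 -0.001] y [-0.001 -0.001 -1.   ] z [ 0.144  0.99  -0.001]
HEAD -8.3 tx 0.3 ty 52.8 tz -7.5 turn 0.002 joints [-0.02  0.55 -0.63  1.93  0.44  0.8  -1.05]
```

View pics/w16.png

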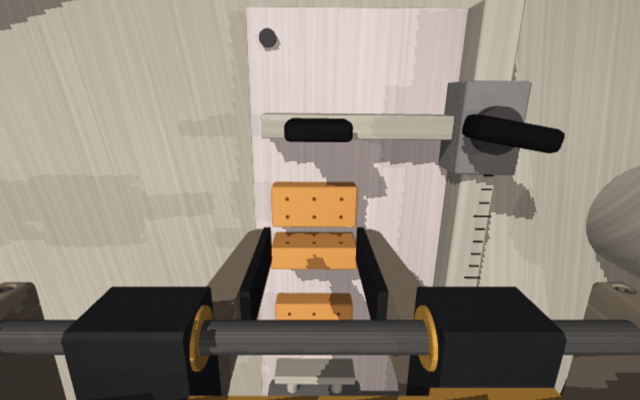

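```bash
python3 -m crank '[{"tx":0,"ty":25,"tz":0,"turn":0,"grip":15},{"tx":0,"ty":52,"tz":0,"turn":0,"grip":15},{"tx":0,"ty":52,"tz":-8,"turn":0,"grip":15},{"tx":0,"ty":52,"tz":-14,"turn":0,"grip":15},{"tx":0,"ty":52,"tz":-20,"turn":0,"grip":15},{"tx":0,"ty":52,"tz":-26,"turn":0,"grip":15},{"tx":0,"ty":52,"tz":-32,"turn":0,"grip":15},{"tx":0,"ty":52,"tz":-36,"turn":0,"grip":15}]' 15
python3 -c "
from h import *
d=snap('scene','s17.png');st()
im=cv2.imread('pics/s17.png')
cv2.imwrite('pics/s17c.png',cv2.resize(im[120:260,340:520],None,fx=4.2,fy=4.2,interpolation=cv2.INTER_CUBIC))"
```

```text
t: 27.15
tcp_pos: [0.4794, 0.2048, 0.0388]
tool_rot: [0.705, -0.051, 0.051, -0.705]
wrist_force: [0.1, -0.3, 0.4]
gripper_width: 0.0149
t 27.2 tcp [0.4792 0.2042 0.0386] grip 14.8 F [-0.6 -0.5  0.1]
axes x [ 0.989 -0.145  0.001] y [ 0.    -0.001 -1.   ] z [ 0.145  0.989 -0.001]
```

View pics/s17c.png

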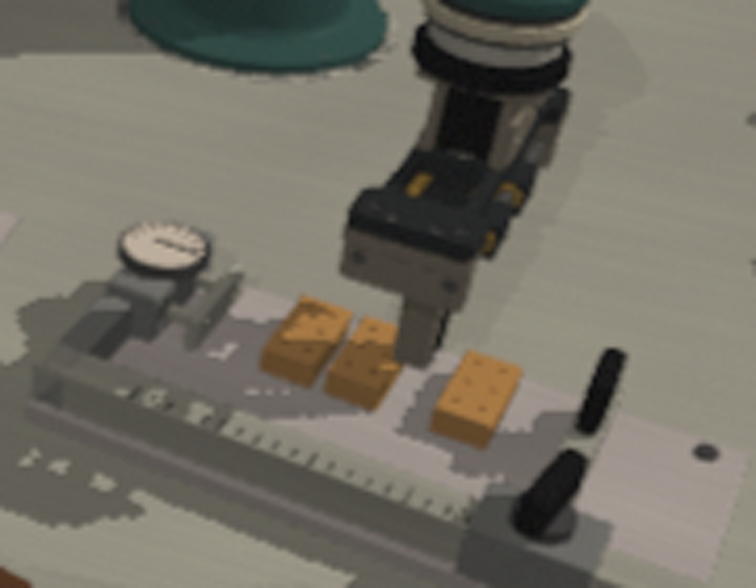

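```bash
python3 -m crank '[{"tx":0,"ty":0,"tz":5,"turn":0,"grip":15},{"tx":0,"ty":-50,"tz":5,"turn":0,"grip":78},{"tx":0,"ty":-90,"tz":5,"turn":0,"grip":78},{"tx":0,"ty":-90,"tz":-60,"turn":0,"grip":78},{"tx":0,"ty":-90,"tz":-60,"turn":0,"grip":78},{"tx":0,"ty":-90,"tz":-60,"turn":0,"grip":78}]' 15
python3 -c "
from h import *
d=snap('wrist','w18.png');biscuits(d,.03);st()
d=snap('scene','s18.png')
im=cv2.imread('pics/s18.png')
cv2.imwrite('pics/s18c.png',cv2.resize(im[120:260,340:520],None,fx=4.2,fy=4.2,interpolation=cv2.INTER_CUBIC))"
```

```text
t: 27.8
tcp_pos: [0.4706, 0.1442, 0.1285]
tool_rot: [0.706, -0.052, 0.052, -0.705]
wrist_force: [-0.3, 0.0, 0.6]
gripper_width: 0.0528
px 261 397 xy 384 -69 ang -9 size 68 4
px 487 393 xy 621 -99 ang -9 size 165 15
px 438 339 xy 570 -22 ang -87 size 78 20
px 312 192 xy 470 145 ang -8 size 63 33
px 312 149 xy 476 182 ang -8 size 63 31
px 312 71 xy 485 241 ang -8 size 63 31
t 27.85 tcp [0.4708 0.1461 0.1286] grip 56.7 F [-0.4  0.6  0.2]
axes x [ 0.989 -0.145  0.001] y [ 0.001  0.    -1.   ] z [0.145 0.989 0.   ]
```

View pics/s18c.png

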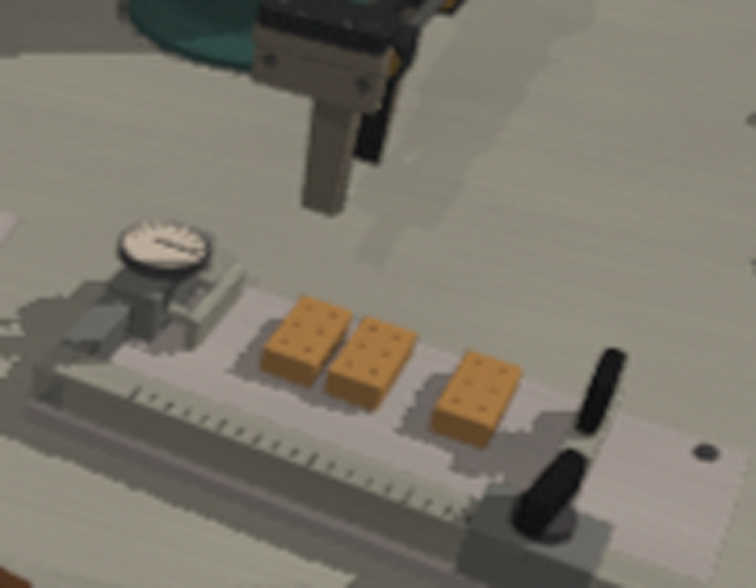

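View pics/w18.png

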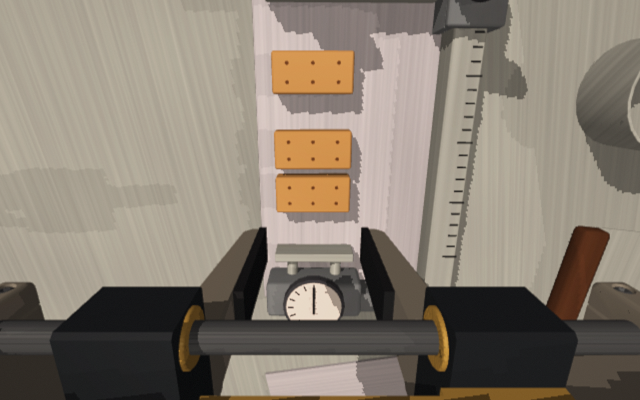

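```bash
python3 -c "
from h import *
pg(-35.5,43,60)"
python3 -m crank '[{"tx":0,"ty":0,"tz":99,"turn":0,"grip":78},{"tx":0,"ty":0,"tz":99,"turn":0,"grip":78},{"tx":0,"ty":40,"tz":99,"turn":0,"grip":78},{"tx":0,"ty":70,"tz":99,"turn":0,"grip":78},{"tx":0,"ty":70,"tz":99,"turn":0,"grip":78},{"tx":0,"ty":70,"tz":99,"turn":0,"grip":78}]' 15
python3 -c "
from h import *
pg(-35.5,43,18);d=snap('wrist','w19.png');biscuits(d,.03)"
```

```text
world [484.16240241 243.72465783]
t 27.9 tcp [0.4708 0.1472 0.1286] grip 61.2 F [-0.  -0.5 -0.2]
axes x [ 0.99  -0.143  0.001] y [ 0.001  0.001 -1.   ] z [0.143 0.99  0.001]
HEAD -8.2 tx -0.6 ty 68.7 tz 97.3 turn 0.003 joints [ 0.2   0.42 -0.69  2.02  0.36  0.82 -0.84]
t: 28.5
tcp_pos: [0.4841, 0.246, 0.0583]
tool_rot: [-0.705, 0.051, -0.05, 0.706]
wrist_force: [0.5, 0.1, -0.0]
gripper_width: 0.0778
world [484.16240241 243.72465783]
t 28.5 tcp [0.4841 0.246  0.0583] grip 77.8 F [ 0.5  0.1 -0. ]
axes x [ 0.99  -0.142 -0.001] y [-0.001  0.001 -1.   ] z [0.142 0.99  0.001]
HEAD -8.1 tx 0.4 ty 40.3 tz -2.2 turn 0.005 joints [-0.05  0.6  -0.61  1.94  0.49  0.75 -1.09]
px 371 397 xy 509 98 ang -8 size 52 3
px 528 394 xy 629 84 ang -8 size 155 11
px 313 362 xy 469 137 ang -8 size 63 15
px 490 337 xy 598 140 ang -81 size 60 20
px 312 299 xy 477 191 ang -8 size 63 32
px 314 227 xy 485 244 ang -8 size 63 35
```

```bash
python3 -m crank '[{"tx":0,"ty":25,"tz":-1,"turn":0,"grip":78},{"tx":0,"ty":38,"tz":-1,"turn":0,"grip":78},{"tx":0,"ty":40,"tz":-1,"turn":0,"grip":78},{"tx":0,"ty":40,"tz":-1,"turn":0,"grip":58},{"tx":0,"ty":40,"tz":-1,"turn":0,"grip":58},{"tx":0,"ty":40,"tz":-1,"turn":0,"grip":58},{"tx":0,"ty":40,"tz":-1,"turn":0,"grip":58}]' 15
python3 -m crank '[{"tx":0,"ty":-4,"tz":0,"turn":0,"grip":58},{"tx":0,"ty":-4,"tz":8,"turn":0,"grip":58},{"tx":0,"ty":-4,"tz":16,"turn":0,"grip":58},{"tx":0,"ty":-4,"tz":16,"turn":0,"grip":58},{"tx":0,"ty":0,"tz":16,"turn":0,"grip":58},{"tx":0,"ty":0,"tz":16,"turn":0,"grip":66},{"tx":0,"ty":0,"tz":16,"turn":0,"grip":78},{"tx":0,"ty":0,"tz":16,"turn":0,"grip":78}]' 15
python3 -m crank '[{"tx":0,"ty":-30,"tz":0,"turn":0,"grip":78},{"tx":0,"ty":-60,"tz":0,"turn":0,"grip":40},{"tx":0,"ty":-60,"tz":-44,"turn":0,"grip":40},{"tx":0,"ty":-60,"tz":-44,"turn":0,"grip":40},{"tx":0,"ty":-60,"tz":-44,"turn":0,"grip":40}]' 15
python3 -c "
from h import *
pg(-35.5,18,16);d=snap('wrist','w20.png');biscuits(d,.03)"
```

```text
t: 29.25
tcp_pos: [0.4851, 0.2437, 0.0193]
tool_rot: [-0.705, 0.05, -0.051, 0.706]
wrist_force: [-1.2, -0.0, 6.6]
gripper_width: 0.0638
t: 30.05
tcp_pos: [0.4867, 0.2588, 0.0181]
tool_rot: [0.705, -0.051, 0.051, -0.705]
wrist_force: [0.1, -0.9, 0.5]
gripper_width: 0.0773
t: 30.55
tcp_pos: [0.4808, 0.2142, 0.0783]
tool_rot: [0.705, -0.052, 0.052, -0.705]
wrist_force: [-0.0, -0.4, -0.1]
gripper_width: 0.048
world [480.51032669 218.99284951]
t 30.55 tcp [0.4808 0.2142 0.0783] grip 48.0 F [-0.  -0.4 -0.1]
axes x [ 0.989 -0.146  0.   ] y [ 0.    -0.001 -1.   ] z [ 0.146  0.989 -0.001]
HEAD -8.4 tx -1.0 ty 62.3 tz 4.8 turn 0.000 joints [ 0.02  0.55 -0.64  1.97  0.47  0.77 -1.03]
px 397 397 xy 528 39 ang -8 size 50 3
px 309 397 xy 453 50 ang -8 size 54 3
px 224 397 xy 382 61 ang -8 size 62 3
px 494 392 xy 612 31 ang -8 size 115 12
px 428 338 xy 556 96 ang -88 size 64 15
px 312 273 xy 473 166 ang 82 size 75 63
px 312 151 xy 487 259 ang -8 size 63 32
```

View pics/w20.png

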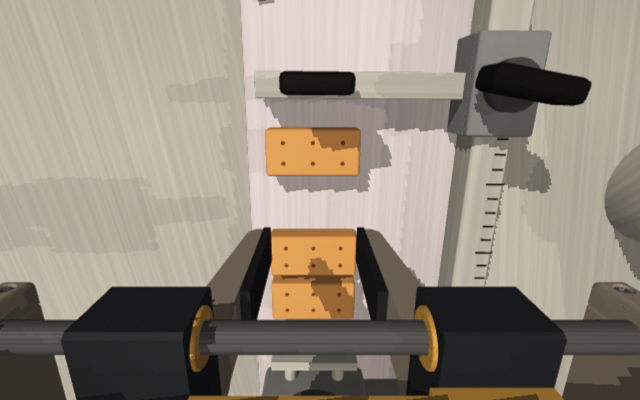

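```bash
python3 -m crank '[{"tx":-1,"ty":20,"tz":5,"turn":0,"grip":40},{"tx":-1,"ty":40,"tz":5,"turn":0,"grip":40},{"tx":-1,"ty":60,"tz":5,"turn":0,"grip":40},{"tx":-1,"ty":62,"tz":5,"turn":0,"grip":40},{"tx":-1,"ty":62,"tz":5,"turn":0,"grip":40}]' 15
python3 -c "
from h import *
pg(-35.5,-28,16)"
```

```text
t: 31.1
tcp_pos: [0.4797, 0.2217, 0.0159]
tool_rot: [-0.705, 0.051, -0.05, 0.705]
wrist_force: [0.2, 0.6, 0.8]
gripper_width: 0.0403
world [473.79050738 173.48632219]
t 31.1 tcp [0.4797 0.2217 0.0159] grip 40.3 F [0.2 0.6 0.8]
axes x [ 0.99  -0.142 -0.001] y [-0.001  0.    -1.   ] z [0.142 0.99  0.   ]
HEAD -8.2 tx 1.0 ty -0.1 tz -48.5 turn 0.004 joints [-0.05  0.65 -0.56  1.99  0.55  0.66 -1.11]
```

```bash
python3 -m crank '[{"tx":0,"ty":0,"tz":-7,"turn":0,"grip":40},{"tx":0,"ty":0,"tz":-13,"turn":0,"grip":40},{"tx":0,"ty":0,"tz":-19,"turn":0,"grip":40},{"tx":0,"ty":0,"tz":-25,"turn":0,"grip":40},{"tx":0,"ty":0,"tz":-31,"turn":0,"grip":40},{"tx":0,"ty":0,"tz":-37,"turn":0,"grip":40},{"tx":0,"ty":0,"tz":-43,"turn":0,"grip":40},{"tx":0,"ty":0,"tz":-47,"turn":0,"grip":40}]' 15
python3 -m crank '[{"tx":0,"ty":0,"tz":3,"turn":0,"grip":40},{"tx":0,"ty":-30,"tz":5,"turn":0,"grip":40},{"tx":0,"ty":-80,"tz":5,"turn":0,"grip":40},{"tx":0,"ty":-120,"tz":5,"turn":0,"grip":40},{"tx":0,"ty":-120,"tz":5,"turn":0,"grip":78}]' 15
python3 -c "
from h import *
plan(574,-190,120,-3);d=snap('wrist','w21.png');biscuits(d,.03);d=snap('top','t21.png');biscuits(d)"
```

```text
t: 31.9
tcp_pos: [0.4734, 0.1734, 0.0163]
tool_rot: [0.705, -0.051, 0.051, -0.705]
wrist_force: [0.9, 2.0, 0.4]
gripper_width: 0.0397
t: 32.4
tcp_pos: [0.4772, 0.1811, 0.1411]
tool_rot: [-0.704, 0.048, -0.054, 0.706]
wrist_force: [-0.2, -0.3, 0.5]
gripper_width: 0.046
t 32.4 tcp [0.4772 0.1811 0.1411] grip 46.0 F [-0.2 -0.3  0.5]
axes x [ 0.99  -0.143  0.008] y [ 0.009  0.003 -1.   ] z [0.143 0.99  0.004]
HEAD -8.2 tx 148.8 ty 21.0 tz -353.5 turn -0.091 joints [ 0.16  0.43 -0.72  1.98  0.38  0.86 -0.91]
px 325 397 xy 458 -54 ang -9 size 70 4
px 471 393 xy 618 -74 ang -9 size 192 15
px 424 338 xy 567 6 ang -88 size 81 19
px 309 238 xy 468 134 ang 81 size 67 63
px 310 100 xy 487 257 ang -8 size 63 31
px 252 258 xy 466 132 ang 82 size 64 64
px 422 210 xy 569 -249 ang 17 size 62 34
px 395 208 xy 574 -191 ang -2 size 62 31
```

View pics/w21.png

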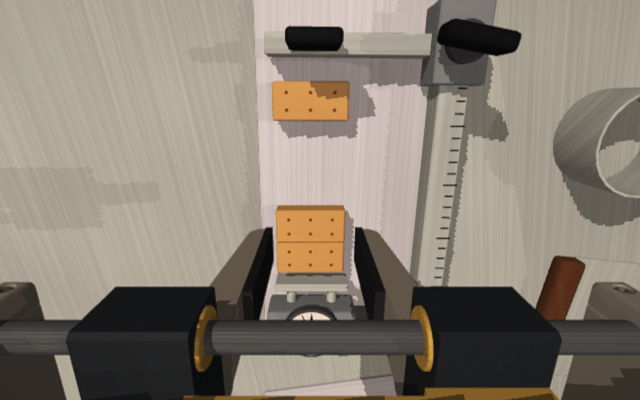

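```bash
python3 -m crank '[{"tx":149,"ty":0,"tz":-354,"turn":-0.09,"grip":78},{"tx":149,"ty":0,"tz":-354,"turn":-0.09,"grip":78},{"tx":149,"ty":0,"tz":-354,"turn":-0.09,"grip":78},{"tx":149,"ty":0,"tz":-354,"turn":-0.09,"grip":78},{"tx":149,"ty":0,"tz":-354,"turn":-0.09,"grip":78},{"tx":149,"ty":0,"tz":-354,"turn":-0.09,"grip":78},{"tx":149,"ty":20,"tz":-354,"turn":-0.09,"grip":78},{"tx":149,"ty":20,"tz":-354,"turn":-0.09,"grip":78}]' 15
python3 -c "
from h import *
plan(574,-190,60,-3);d=snap('wrist','w22.png');biscuits(d)"
```

```text
t: 33.3
tcp_pos: [0.5696, -0.1963, 0.1135]
tool_rot: [0.707, -0.021, 0.019, -0.707]
wrist_force: [-0.1, -0.4, -0.4]
gripper_width: 0.0779
t 33.3 tcp [ 0.5696 -0.1963  0.1135] grip 77.9 F [-0.1 -0.4 -0.4]
axes x [ 0.998 -0.057 -0.004] y [-0.004 -0.    -1.   ] z [ 0.057  0.998 -0.   ]
HEAD -3.3 tx 4.2 ty 53.5 tz 6.6 turn -0.005 joints [ 0.73  0.6  -0.61  1.77  0.43  0.91 -0.13]
px 494 394 xy 740 -418 ang -3 size 263 13
px 496 339 xy 736 -350 ang -79 size 76 14
px 318 250 xy 570 -247 ang 16 size 63 37
px 321 187 xy 577 -189 ang -3 size 63 33
```

View pics/w22.png

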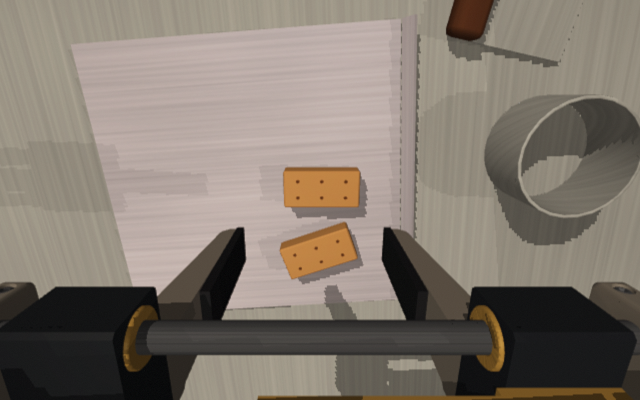

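```bash
python3 -m crank '[{"tx":5,"ty":30,"tz":6,"turn":-0.005,"grip":78},{"tx":5,"ty":54,"tz":6,"turn":-0.005,"grip":78},{"tx":5,"ty":54,"tz":6,"turn":-0.005,"grip":78},{"tx":5,"ty":54,"tz":6,"turn":-0.005,"grip":78}]' 15
python3 -c "
from h import *
plan(575,-190,8.5,-3)"
```

```text
t: 33.75
tcp_pos: [0.5753, -0.186, 0.0611]
tool_rot: [-0.706, 0.018, -0.016, 0.707]
wrist_force: [-0.2, -0.1, 0.7]
gripper_width: 0.0777
t 33.75 tcp [ 0.5753 -0.186   0.0611] grip 77.7 F [-0.2 -0.1  0.7]
axes x [ 0.999 -0.048 -0.003] y [-0.003  0.001 -1.   ] z [0.048 0.999 0.001]
HEAD -2.8 tx 0.0 ty 52.6 tz -4.0 turn 0.004 joints [ 0.68  0.67 -0.58  1.79  0.48  0.83 -0.18]
```

```bash
python3 -m crank '[{"tx":0,"ty":30,"tz":-3,"turn":0,"grip":78},{"tx":0,"ty":48,"tz":-3,"turn":0,"grip":78},{"tx":0,"ty":52,"tz":-3,"turn":0,"grip":78},{"tx":0,"ty":52,"tz":-3,"turn":0,"grip":58},{"tx":0,"ty":52,"tz":-3,"turn":0,"grip":58},{"tx":0,"ty":52,"tz":-3,"turn":0,"grip":58},{"tx":0,"ty":52,"tz":-3,"turn":0,"grip":58}]' 15
python3 -m crank '[{"tx":0,"ty":-45,"tz":0,"turn":0,"grip":58},{"tx":0,"ty":-90,"tz":0,"turn":0,"grip":58},{"tx":0,"ty":-125,"tz":0,"turn":0,"grip":58},{"tx":0,"ty":-125,"tz":0,"turn":0,"grip":58}]' 15
python3 -c "
from h import *
pg(-35,-16.5,130)
"
```

```text
t: 34.45
tcp_pos: [0.5767, -0.19, 0.0113]
tool_rot: [0.707, -0.017, 0.018, -0.707]
wrist_force: [-0.3, 0.6, 3.0]
gripper_width: 0.0639
t: 34.85
tcp_pos: [0.5796, -0.1904, 0.1412]
tool_rot: [0.708, -0.014, 0.021, -0.706]
wrist_force: [0.7, -0.1, -0.6]
gripper_width: 0.0638
world [475.96509838 184.78991251]
t 34.85 tcp [ 0.5796 -0.1904  0.1412] grip 63.8 F [ 0.7 -0.1 -0.6]
axes x [ 0.999 -0.049  0.01 ] y [ 0.01  -0.003 -1.   ] z [ 0.049  0.999 -0.003]
HEAD -2.8 tx -122.0 ty 8.9 tz 369.6 turn 0.098 joints [ 0.73  0.57 -0.64  1.74  0.41  0.95 -0.12]
```

```bash
python3 -m crank '[{"tx":-120,"ty":0,"tz":369,"turn":0.1,"grip":58},{"tx":-120,"ty":0,"tz":369,"turn":0.1,"grip":58},{"tx":-120,"ty":0,"tz":369,"turn":0.1,"grip":58},{"tx":-120,"ty":0,"tz":369,"turn":0.1,"grip":58},{"tx":-120,"ty":0,"tz":369,"turn":0.1,"grip":58},{"tx":-120,"ty":0,"tz":369,"turn":0.1,"grip":58},{"tx":-120,"ty":0,"tz":369,"turn":0.1,"grip":58},{"tx":-120,"ty":0,"tz":369,"turn":0.1,"grip":58}]' 15
python3 -c "
from h import *
pg(-35,-16.5,60)
"
```

```text
t: 35.65
tcp_pos: [0.4726, 0.1873, 0.1351]
tool_rot: [-0.705, 0.052, -0.052, 0.705]
wrist_force: [1.1, 0.0, 0.4]
gripper_width: 0.0637
world [475.96509838 184.78991251]
t 35.65 tcp [0.4726 0.1873 0.1351] grip 63.7 F [1.1 0.  0.4]
axes x [ 0.989 -0.146 -0.   ] y [-0.  0. -1.] z [0.146 0.989 0.   ]
HEAD -8.4 tx 3.7 ty 75.1 tz -2.1 turn -0.000 joints [ 0.14  0.44 -0.71  1.98  0.38  0.86 -0.93]
```

```bash
python3 -m crank '[{"tx":3.5,"ty":40,"tz":-1,"turn":0,"grip":58},{"tx":3.5,"ty":75,"tz":-1,"turn":0,"grip":58},{"tx":3.5,"ty":78,"tz":-1,"turn":0,"grip":58},{"tx":3.5,"ty":78,"tz":-1,"turn":0,"grip":58}]' 15
python3 -c "
from h import *
pg(-35,-16.5,21);snap('wrist','w23.png');st()
"
```

```text
t: 36.05
tcp_pos: [0.4768, 0.183, 0.0568]
tool_rot: [0.705, -0.053, 0.052, -0.705]
wrist_force: [-0.4, -0.4, 1.1]
gripper_width: 0.0635
world [475.96509838 184.78991251]
t 36.05 tcp [0.4768 0.183  0.0568] grip 63.5 F [-0.4 -0.4  1.1]
axes x [ 0.989 -0.148 -0.002] y [-0.002 -0.    -1.   ] z [ 0.148  0.989 -0.001]
HEAD -8.5 tx -1.0 ty 35.8 tz 1.7 turn -0.002 joints [ 0.07  0.57 -0.63  2.02  0.5   0.71 -1.02]
t 36.1 tcp [0.4778 0.1834 0.0579] grip 63.8 F [-0.7  0.4  0.4]
axes x [ 0.989 -0.149  0.   ] y [ 0.  0. -1.] z [0.149 0.989 0.001]
```

View pics/w23.png

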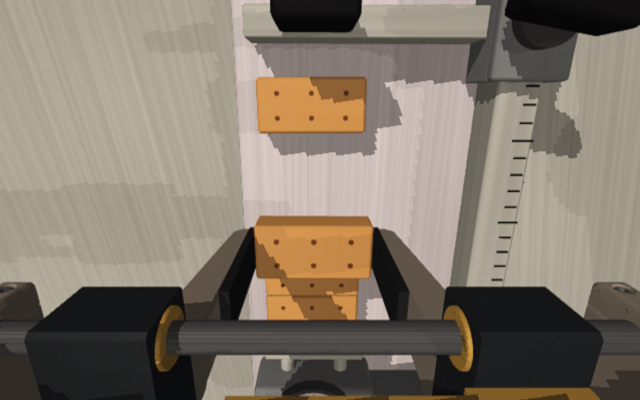

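```bash
python3 -m crank '[{"tx":-1,"ty":0,"tz":2,"turn":0,"grip":58},{"tx":-1,"ty":20,"tz":2,"turn":0,"grip":58},{"tx":-1,"ty":33,"tz":2,"turn":0,"grip":58},{"tx":-1,"ty":36,"tz":2,"turn":0,"grip":58},{"tx":-1,"ty":36,"tz":2,"turn":0,"grip":58},{"tx":-1,"ty":36,"tz":2,"turn":0,"grip":66},{"tx":-1,"ty":36,"tz":2,"turn":0,"grip":78},{"tx":-1,"ty":36,"tz":2,"turn":0,"grip":78}]' 15
python3 -m crank '[{"tx":0,"ty":-30,"tz":0,"turn":0,"grip":78},{"tx":0,"ty":-80,"tz":0,"turn":0,"grip":78},{"tx":0,"ty":-110,"tz":0,"turn":0,"grip":78},{"tx":0,"ty":-110,"tz":0,"turn":0,"grip":78}]' 15
python3 -c "
from h import *
snap('wrist','w24.png');d=dict(np.load('pics/w24.npz'));biscuits(d,.03);plan(569.5,-248,120,16.5)
"
```

```text
t: 36.9
tcp_pos: [0.4773, 0.1853, 0.0218]
tool_rot: [-0.705, 0.052, -0.053, 0.705]
wrist_force: [-0.0, -0.7, -0.5]
gripper_width: 0.0774
t: 37.3
tcp_pos: [0.4796, 0.1865, 0.1356]
tool_rot: [-0.704, 0.05, -0.055, 0.706]
wrist_force: [0.6, 0.3, 0.4]
gripper_width: 0.0783
px 542 393 xy 692 -75 ang -9 size 172 15
px 490 338 xy 633 6 ang -82 size 83 28
px 309 226 xy 472 152 ang 81 size 103 64
px 307 107 xy 487 258 ang -9 size 63 31
t 37.35 tcp [0.4783 0.1855 0.1333] grip 77.8 F [ 0.3 -0.5 -0.6]
axes x [ 0.989 -0.149  0.004] y [ 0.005  0.001 -1.   ] z [0.149 0.989 0.001]
HEAD -8.6 tx 154.7 ty 13.5 tz -415.1 turn -0.438 joints [ 0.15  0.45 -0.71  1.97  0.39  0.85 -0.93]
```

View pics/w24.png

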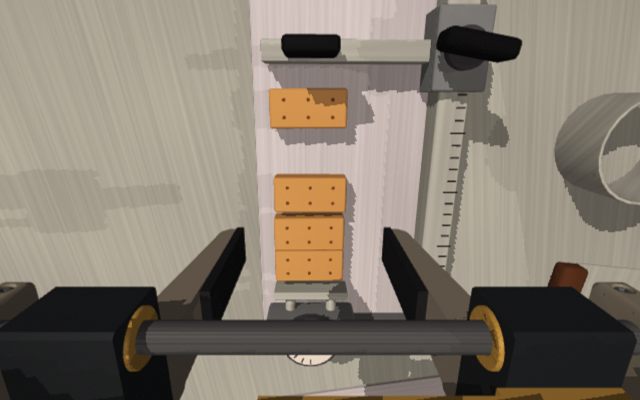

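```bash
python3 -m crank '[{"tx":155,"ty":0,"tz":-416,"turn":-0.44,"grip":78},{"tx":155,"ty":0,"tz":-416,"turn":-0.44,"grip":78},{"tx":155,"ty":0,"tz":-416,"turn":-0.44,"grip":78},{"tx":155,"ty":0,"tz":-416,"turn":-0.44,"grip":78},{"tx":155,"ty":0,"tz":-416,"turn":-0.44,"grip":78},{"tx":155,"ty":0,"tz":-416,"turn":-0.44,"grip":78},{"tx":155,"ty":0,"tz":-416,"turn":-0.44,"grip":78},{"tx":155,"ty":0,"tz":-416,"turn":-0.44,"grip":78}]' 15
python3 -m crank '[{"tx":0,"ty":0,"tz":0,"turn":0,"grip":78},{"tx":0,"ty":0,"tz":0,"turn":0,"grip":78}]' 15
python3 -c "
from h import *
snap('wrist','w25.png');d=dict(np.load('pics/w25.npz'));biscuits(d);plan(569.5,-248,60,16.5)
"
```

```text
t: 38.15
tcp_pos: [0.5567, -0.2003, 0.1296]
tool_rot: [-0.699, -0.102, 0.103, 0.7]
wrist_force: [1.3, 0.7, 0.9]
gripper_width: 0.0777
t: 38.35
tcp_pos: [0.5565, -0.1991, 0.1294]
tool_rot: [-0.699, -0.101, 0.102, 0.7]
wrist_force: [0.3, 0.6, 0.2]
gripper_width: 0.0781
px 408 397 xy 722 -393 ang 17 size 96 4
px 307 397 xy 617 -425 ang 17 size 109 4
px 541 394 xy 857 -348 ang 17 size 182 14
px 497 339 xy 780 -296 ang -59 size 78 13
px 312 242 xy 570 -247 ang 17 size 63 35
t 38.4 tcp [ 0.5567 -0.1972  0.1298] grip 78.0 F [-0.4  0.6 -0.5]
axes x [ 0.958  0.287 -0.002] y [-0.002  0.002 -1.   ] z [-0.287  0.958  0.002]
HEAD 16.7 tx -2.2 ty 69.7 tz -52.5 turn 0.003 joints [ 0.82  0.59 -0.73  1.78  0.47  0.95  0.19]
```

View pics/w25.png

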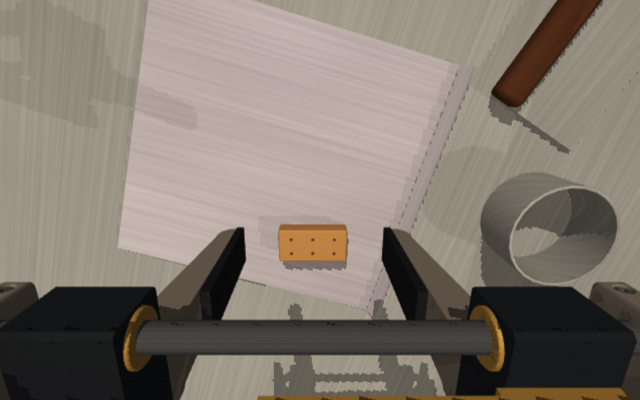

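```bash
python3 -m crank '[{"tx":-2,"ty":20,"tz":-53,"turn":0,"grip":78},{"tx":-2,"ty":50,"tz":-53,"turn":0,"grip":78},{"tx":-2,"ty":70,"tz":-53,"turn":0,"grip":78},{"tx":-2,"ty":70,"tz":-53,"turn":0,"grip":78},{"tx":-2,"ty":70,"tz":-53,"turn":0,"grip":78}]' 15
python3 -c "
from h import *
plan(570,-247.5,8.5,16.5)"
```

```text
t: 38.9
tcp_pos: [0.5712, -0.2472, 0.0614]
tool_rot: [-0.699, -0.104, 0.104, 0.7]
wrist_force: [0.5, 0.7, 0.9]
gripper_width: 0.078
t 38.9 tcp [ 0.5712 -0.2472  0.0614] grip 78.0 F [0.5 0.7 0.9]
axes x [ 0.957  0.29  -0.   ] y [-0.     0.001 -1.   ] z [-0.29   0.957  0.001]
HEAD 16.9 tx -1.3 ty 52.9 tz -0.0 turn 0.006 joints [ 0.82  0.72 -0.66  1.74  0.55  0.87  0.22]
```

```bash
python3 -m crank '[{"tx":-1,"ty":30,"tz":0,"turn":0,"grip":78},{"tx":-1,"ty":48,"tz":0,"turn":0,"grip":78},{"tx":-1,"ty":52,"tz":0,"turn":0,"grip":78},{"tx":-1,"ty":52,"tz":0,"turn":0,"grip":58},{"tx":-1,"ty":52,"tz":0,"turn":0,"grip":58},{"tx":-1,"ty":52,"tz":0,"turn":0,"grip":58},{"tx":-1,"ty":52,"tz":0,"turn":0,"grip":58}]' 15
python3 -m crank '[{"tx":0,"ty":-45,"tz":0,"turn":0,"grip":58},{"tx":0,"ty":-90,"tz":0,"turn":0,"grip":58},{"tx":0,"ty":-125,"tz":0,"turn":0,"grip":58},{"tx":0,"ty":-125,"tz":0,"turn":0,"grip":58}]' 15
python3 -c "
from h import *
pg(-35,22,130)
"
```

```text
t: 39.6
tcp_pos: [0.5708, -0.25, 0.0104]
tool_rot: [0.7, 0.103, -0.102, -0.699]
wrist_force: [0.1, 0.1, 2.7]
gripper_width: 0.0638
t: 40.0
tcp_pos: [0.5734, -0.2506, 0.1402]
tool_rot: [0.702, 0.105, -0.1, -0.698]
wrist_force: [0.9, -0.2, -0.2]
gripper_width: 0.0634
world [481.58929497 222.87689732]
t 40.0 tcp [ 0.5734 -0.2506  0.1402] grip 63.4 F [ 0.9 -0.2 -0.2]
axes x [0.958 0.287 0.007] y [ 0.009 -0.004 -1.   ] z [-0.287  0.958 -0.006]
HEAD 16.7 tx 47.7 ty 7.5 tz 480.0 turn 0.437 joints [ 0.87  0.63 -0.72  1.7   0.48  0.99  0.27]
```

```bash
python3 -m crank '[{"tx":40,"ty":0,"tz":390,"turn":0.437,"grip":58},{"tx":40,"ty":0,"tz":390,"turn":0.437,"grip":58},{"tx":40,"ty":0,"tz":390,"turn":0.437,"grip":58},{"tx":40,"ty":0,"tz":390,"turn":0.437,"grip":58},{"tx":40,"ty":0,"tz":390,"turn":0.437,"grip":58},{"tx":40,"ty":0,"tz":390,"turn":0.437,"grip":58},{"tx":40,"ty":0,"tz":390,"turn":0.437,"grip":58},{"tx":40,"ty":0,"tz":390,"turn":0.437,"grip":58}]' 15
python3 -m crank '[{"tx":0,"ty":0,"tz":0,"turn":0,"grip":58},{"tx":0,"ty":0,"tz":0,"turn":0,"grip":58}]' 15
python3 -c "
from h import *
pg(-35,21,70)
"
```

```text
t: 40.8
tcp_pos: [0.4952, 0.1377, 0.134]
tool_rot: [-0.705, 0.051, -0.051, 0.705]
wrist_force: [1.3, 0.8, -0.2]
gripper_width: 0.0639
t: 41.0
tcp_pos: [0.4958, 0.1359, 0.1339]
tool_rot: [0.705, -0.051, 0.05, -0.705]
wrist_force: [0.3, -0.6, -0.5]
gripper_width: 0.064
world [481.44321195 221.88762499]
t 41.0 tcp [0.4958 0.1359 0.1339] grip 64.0 F [ 0.3 -0.6 -0.5]
axes x [ 0.99  -0.143 -0.001] y [-0.001 -0.    -1.   ] z [ 0.143  0.99  -0.001]
HEAD -8.2 tx -26.5 ty 63.8 tz 83.1 turn 0.003 joints [ 0.25  0.46 -0.72  1.97  0.39  0.86 -0.82]
```

```bash
python3 -m crank '[{"tx":-26,"ty":0,"tz":83,"turn":0.003,"grip":58},{"tx":-26,"ty":0,"tz":83,"turn":0.003,"grip":58},{"tx":-26,"ty":40,"tz":83,"turn":0.003,"grip":58},{"tx":-26,"ty":70,"tz":83,"turn":0.003,"grip":58},{"tx":-26,"ty":70,"tz":83,"turn":0.003,"grip":58},{"tx":-26,"ty":70,"tz":83,"turn":0.003,"grip":58},{"tx":-26,"ty":70,"tz":83,"turn":0.003,"grip":58}]' 15
python3 -c "
from h import *
pg(-35,21,20);d=snap('wrist','w26.png')
for u,v,z in((315,180,.03),(315,190,.03)): print(np.round(w2g(ray(d,u,v,z)*1000),1))
"
```

```text
t: 41.7
tcp_pos: [0.4842, 0.2208, 0.0656]
tool_rot: [-0.705, 0.053, -0.054, 0.705]
wrist_force: [-0.2, -0.3, 0.2]
gripper_width: 0.0636
world [481.44321195 221.88762499]
t 41.7 tcp [0.4842 0.2208 0.0656] grip 63.6 F [-0.2 -0.3  0.2]
axes x [ 0.989 -0.15   0.002] y [ 0.002  0.001 -1.   ] z [0.15  0.989 0.001]
HEAD -8.6 tx -2.9 ty 45.6 tz 0.6 turn -0.004 joints [ 0.02  0.58 -0.65  1.97  0.51  0.75 -1.08]
[-30.7  48.7]
[-30.7  41.9]
```

View pics/w26.png

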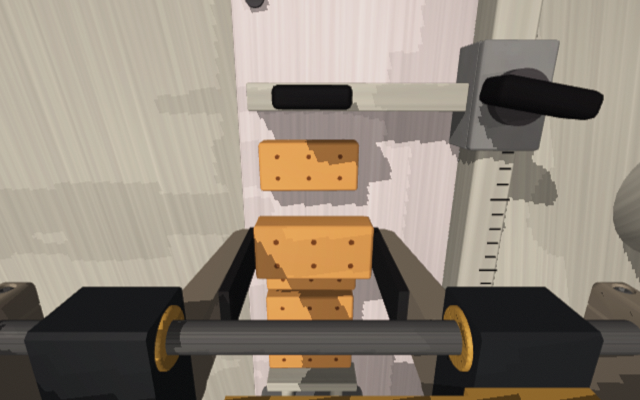

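```bash
python3 -c "
from h import *
d=dict(np.load('pics/w26.npz'))
for u,v,z in((314,224,.076),(314,278,.076),(314,217,.058),(309,290,.03)): print(np.round(w2g(ray(d,u,v,z)*1000),1))
"
```

```text
[-31.6  36.6]
[-31.7   4.8]
[-31.5  33.7]
[-35.2 -32.6]
```

```bash
python3 -m crank '[{"tx":-3,"ty":0,"tz":1,"turn":-0.004,"grip":58},{"tx":-3,"ty":15,"tz":1,"turn":-0.004,"grip":58},{"tx":-3,"ty":30,"tz":1,"turn":-0.004,"grip":58},{"tx":-3,"ty":32,"tz":1,"turn":-0.004,"grip":58},{"tx":-3,"ty":32,"tz":1,"turn":-0.004,"grip":58}]' 15
python3 -c "
from h import *
pg(-35,21,20)"
```

```text
t: 42.25
tcp_pos: [0.4792, 0.2224, 0.0311]
tool_rot: [0.706, -0.052, 0.05, -0.705]
wrist_force: [0.4, 0.3, 0.1]
gripper_width: 0.0641
world [481.44321195 221.88762499]
t 42.25 tcp [0.4792 0.2224 0.0311] grip 64.1 F [0.4 0.3 0.1]
axes x [ 0.99  -0.144 -0.002] y [-0.002 -0.001 -1.   ] z [ 0.144  0.99  -0.001]
HEAD -8.3 tx 2.4 ty 11.1 tz -0.1 turn 0.002 joints [-0.02  0.63 -0.61  1.99  0.55  0.69 -1.12]
```

```bash
python3 -m crank '[{"tx":2,"ty":6,"tz":0,"turn":0,"grip":58},{"tx":2,"ty":11,"tz":0,"turn":0,"grip":58},{"tx":2,"ty":11,"tz":0,"turn":0,"grip":58},{"tx":2,"ty":11,"tz":0,"turn":0,"grip":66},{"tx":2,"ty":11,"tz":0,"turn":0,"grip":78},{"tx":2,"ty":11,"tz":0,"turn":0,"grip":78},{"tx":2,"ty":-20,"tz":0,"turn":0,"grip":78},{"tx":2,"ty":-60,"tz":0,"turn":0,"grip":78}]' 15
python3 -m crank '[{"tx":0,"ty":-40,"tz":40,"turn":0,"grip":78},{"tx":0,"ty":-80,"tz":40,"turn":0,"grip":78},{"tx":0,"ty":-80,"tz":40,"turn":-0.4,"grip":78},{"tx":0,"ty":-80,"tz":40,"turn":-0.4,"grip":78},{"tx":0,"ty":-80,"tz":40,"turn":-0.4,"grip":60}]' 15
python3 -c "
from h import *
d=snap('scene','s27.png');d=snap('wrist','w27.png');d=snap('top','t27.png');biscuits(d,.03)
im=cv2.imread('pics/s27.png')
cv2.imwrite('pics/s27c.png',cv2.resize(im[120:260,340:520],None,fx=4.2,fy=4.2,interpolation=cv2.INTER_CUBIC))"
```

```text
t: 43.05
tcp_pos: [0.4806, 0.2217, 0.0918]
tool_rot: [0.706, -0.052, 0.05, -0.705]
wrist_force: [1.0, 0.1, 0.0]
gripper_width: 0.0781
t: 43.55
tcp_pos: [0.4879, 0.2619, 0.173]
tool_rot: [0.701, 0.092, -0.091, -0.701]
wrist_force: [-0.6, -0.8, -0.5]
gripper_width: 0.0721
px 228 255 xy 474 186 ang 82 size 175 64
```

View pics/s27c.png

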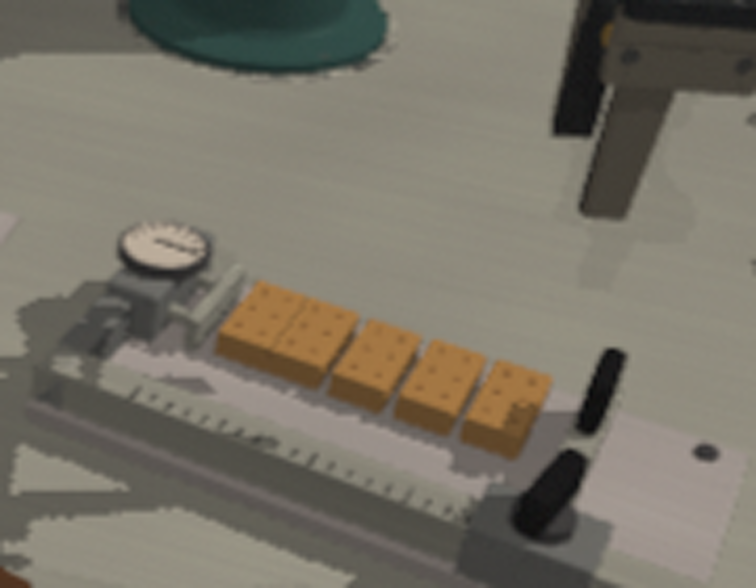

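View pics/w27.png

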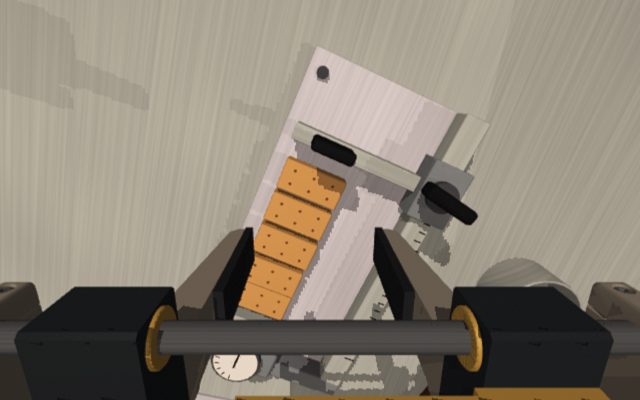

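```bash
python3 -m crank '[{"tx":0,"ty":0,"tz":0,"turn":-1.16,"grip":50},{"tx":0,"ty":0,"tz":0,"turn":-1.16,"grip":50},{"tx":0,"ty":0,"tz":0,"turn":-1.16,"grip":50},{"tx":0,"ty":0,"tz":0,"turn":-1.16,"grip":50},{"tx":0,"ty":0,"tz":0,"turn":-1.16,"grip":50},{"tx":0,"ty":0,"tz":0,"turn":-1.16,"grip":50},{"tx":0,"ty":0,"tz":0,"turn":-1.16,"grip":50},{"tx":0,"ty":0,"tz":0,"turn":-1.16,"grip":50}]' 15
python3 -c "
from h import *
pg(-34.5,100,110,81.6)"
```

```text
t: 44.5
tcp_pos: [0.4877, 0.2618, 0.1722]
tool_rot: [0.537, 0.46, -0.46, -0.537]
wrist_force: [0.7, -0.6, 0.4]
gripper_width: 0.0504
world [493.47840737 299.96709778]
t 44.5 tcp [0.4877 0.2618 0.1722] grip 50.4 F [ 0.7 -0.6  0.4]
axes x [ 0.153  0.988 -0.   ] y [-0. -0. -1.] z [-0.988  0.153  0.   ]
HEAD 81.2 tx 38.6 ty 62.2 tz 0.1 turn -0.007 joints [ 0.25  0.63 -1.09  1.83  0.64  1.08  0.33]
```

```bash
python3 -m crank '[{"tx":39,"ty":0,"tz":0,"turn":-0.007,"grip":50},{"tx":39,"ty":30,"tz":0,"turn":-0.007,"grip":50},{"tx":39,"ty":60,"tz":0,"turn":-0.007,"grip":40},{"tx":39,"ty":60,"tz":0,"turn":-0.007,"grip":40},{"tx":39,"ty":60,"tz":0,"turn":-0.007,"grip":40}]' 15
python3 -c "
from h import *
pg(-34.5,100,46,81.6);d=snap('wrist','w28.png')"
```

```text
t: 45.0
tcp_pos: [0.4936, 0.3006, 0.1126]
tool_rot: [-0.536, -0.461, 0.461, 0.536]
wrist_force: [0.3, 0.5, 0.8]
gripper_width: 0.0401
world [493.47840737 299.96709778]
t 45.0 tcp [0.4936 0.3006 0.1126] grip 40.1 F [0.3 0.5 0.8]
axes x [ 0.149  0.989 -0.   ] y [-0.001 -0.    -1.   ] z [-0.989  0.149  0.001]
HEAD 81.4 tx -0.6 ty 66.6 tz 0.0 turn -0.003 joints [ 0.12  0.73 -1.01  1.82  0.72  1.01  0.23]
```

View pics/w28.png

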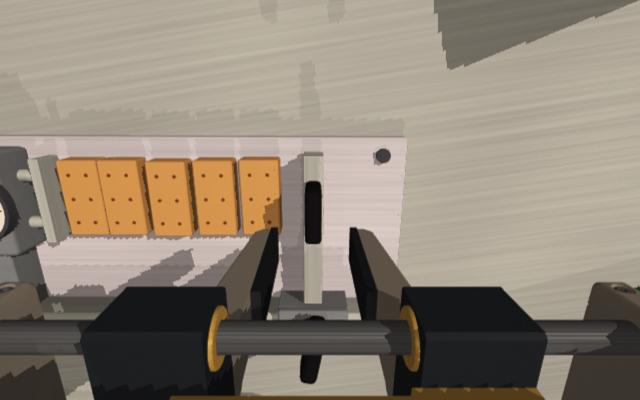

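```bash
python3 -m crank '[{"tx":-1,"ty":35,"tz":0,"turn":0,"grip":40},{"tx":-1,"ty":60,"tz":0,"turn":0,"grip":40},{"tx":-1,"ty":66,"tz":0,"turn":0,"grip":40},{"tx":-1,"ty":66,"tz":0,"turn":0,"grip":8},{"tx":-1,"ty":66,"tz":0,"turn":0,"grip":8},{"tx":-1,"ty":66,"tz":0,"turn":0,"grip":8},{"tx":-1,"ty":66,"tz":0,"turn":0,"grip":8}]' 20
python3 -c "
from h import *
s=st();print(w2g(s['tcp_pos']*1000))"
```

```text
t: 45.75
tcp_pos: [0.4944, 0.3, 0.0476]
tool_rot: [0.536, 0.462, -0.461, -0.536]
wrist_force: [0.6, -1.2, 3.7]
gripper_width: 0.0119
t 45.75 tcp [0.4944 0.3    0.0476] grip 11.9 F [ 0.6 -1.2  3.7]
axes x [0.149 0.989 0.002] y [ 0.002  0.001 -1.   ] z [-0.989  0.149 -0.002]
(np.float64(-33.595259599348566), np.float64(100.19511683226804))
```

```bash
python3 -m crank '[{"tx":-5,"ty":0,"tz":0,"turn":0,"grip":8},{"tx":-10,"ty":0,"tz":0,"turn":0,"grip":8},{"tx":-15,"ty":0,"tz":0,"turn":0,"grip":8},{"tx":-20,"ty":0,"tz":0,"turn":0,"grip":8},{"tx":-25,"ty":0,"tz":0,"turn":0,"grip":8},{"tx":-30,"ty":0,"tz":0,"turn":0,"grip":8},{"tx":-35,"ty":0,"tz":0,"turn":0,"grip":8},{"tx":-38,"ty":0,"tz":0,"turn":0,"grip":8}]' 30
python3 -c "
from h import *
s=st();print(w2g(s['tcp_pos']*1000));snap('wrist','w29.png')"
```

```text
t: 46.55
tcp_pos: [0.4888, 0.2641, 0.0476]
tool_rot: [-0.535, -0.463, 0.46, 0.536]
wrist_force: [1.4, 4.6, 0.1]
gripper_width: 0.0119
t 46.55 tcp [0.4888 0.2641 0.0476] grip 11.9 F [1.4 4.6 0.1]
axes x [0.148 0.989 0.005] y [ 0.003  0.005 -1.   ] z [-0.989  0.148 -0.002]
(np.float64(-33.836666726348206), np.float64(63.820962820598574))
```

View pics/w29.png

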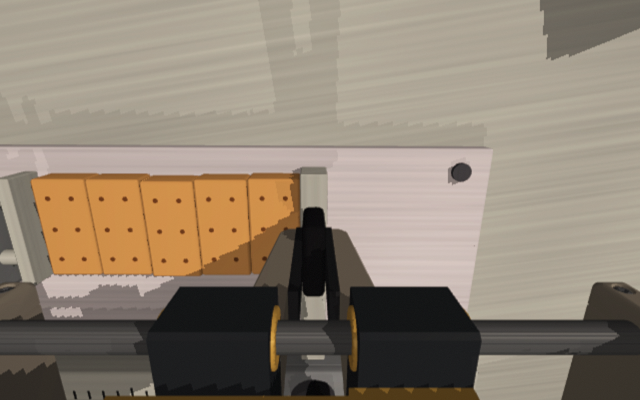

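```bash
cat >> h.py <<'E'
def dial(tag):
    d=snap('top','t%s.png'%tag); im=cv2.imread('pics/t%s.png'%tag)
    cv2.imwrite('pics/d%s.png'%tag,cv2.resize(im[225:300,195:315],None,fx=6.5,fy=6.5,interpolation=cv2.INTER_CUBIC))
    # needle angle: darkest moment inside dial disc
    g=cv2.cvtColor(im,cv2.COLOR_BGR2GRAY); c=np.array([288.,263.6])
    yy,xx=np.mgrid[:400,:640]; m=(np.hypot(xx-c[0],yy-c[1])<6.5)
    w=np.clip(120-g.astype(float),0,None)*m
    x,y=(w*(xx-c[0])).sum()/w.sum(),(w*(yy-c[1])).sum()/w.sum()
    print('needle dir deg',np.degrees(np.arctan2(-y,x)),'wt',w.sum())
E
python3 -m crank '[{"tx":-2,"ty":0,"tz":0,"turn":0,"grip":8},{"tx":-4,"ty":0,"tz":0,"turn":0,"grip":8},{"tx":-6,"ty":0,"tz":0,"turn":0,"grip":8},{"tx":-8,"ty":0,"tz":0,"turn":0,"grip":8},{"tx":-8,"ty":0,"tz":0,"turn":0,"grip":8}]' 30
python3 -c "
from h import *
s=st();print(w2g(s['tcp_pos']*1000));dial('30');snap('wrist','w30.png')"
```

```text
t: 47.1
tcp_pos: [0.4877, 0.2562, 0.0476]
tool_rot: [-0.535, -0.463, 0.46, 0.536]
wrist_force: [1.6, 5.5, 2.4]
gripper_width: 0.0119
t 47.1 tcp [0.4877 0.2562 0.0476] grip 11.9 F [1.6 5.5 2.4]
axes x [0.148 0.989 0.005] y [ 0.003  0.005 -1.   ] z [-0.989  0.148 -0.002]
(np.float64(-33.863287423822634), np.float64(55.86053439800829))
needle dir deg 172.17092348993984 wt 7.0
```

View pics/d30.png

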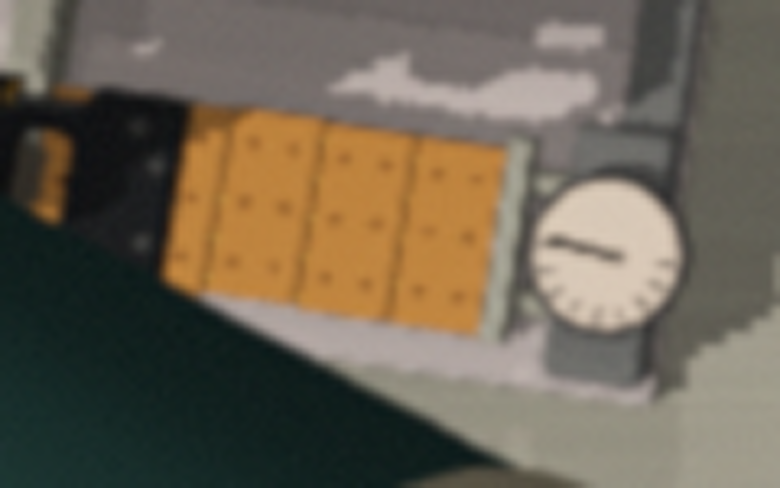

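View pics/w30.png

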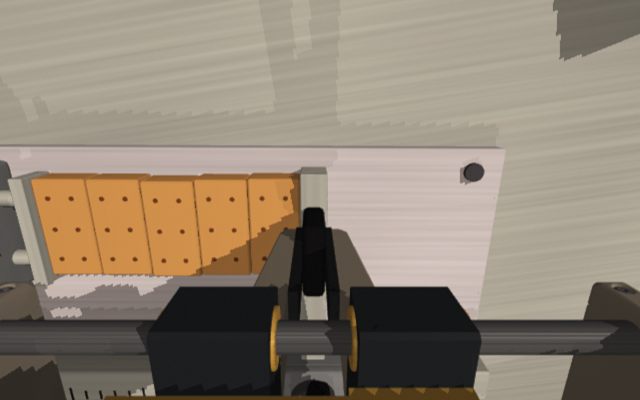

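```bash
cat >> h.py <<'E'
def needle(f):
    im=cv2.imread(f); g=cv2.cvtColor(im,cv2.COLOR_BGR2GRAY).astype(float)
    hsv=cv2.cvtColor(im,cv2.COLOR_BGR2HSV)
    yy,xx=np.mgrid[:400,:640]
    roi=(np.hypot(xx-288,yy-264)<14)
    face=roi&(g>165); ys,xs=np.nonzero(face); (cx,cy),rad=cv2.minEnclosingCircle(np.c_[xs,ys].astype(np.float32))
    m=np.hypot(xx-cx,yy-cy)<rad-3.5
    w=np.clip(np.median(g[face])-25-g,0,None)*m
    X,Y=xx-cx,yy-cy; sx,sy=(w*X).sum()/w.sum(),(w*Y).sum()/w.sum()
    C=np.cov(np.c_[X[m],Y[m]].T,aweights=w[m]+1e-9); v=np.linalg.eigh(C)[1][:,1]
    if v@[sx,sy]<0: v=-v
    print(f,'c %.1f %.1f r %.1f'%(cx,cy,rad),'mean dir %.1f'%np.degrees(np.arctan2(-sy,sx)),'axis %.1f'%np.degrees(np.arctan2(-v[1],v[0])))
E
python3 -c "
from h import *
for n in('t0','top0','t5','t8','t11','t21','t27','t30'):
  import os
  if os.path.exists('pics/%s.png'%n): needle('pics/%s.png'%n)"
```

```text
pics/top0.png c 287.8 263.5 r 9.9 mean dir 175.7 axis 171.8
pics/t5.png c 287.4 263.6 r 10.6 mean dir 171.9 axis 171.4
pics/t8.png c 287.6 263.6 r 10.7 mean dir 167.6 axis 168.8
pics/t11.png c 287.5 263.5 r 10.7 mean dir 172.6 axis 171.6
pics/t21.png c 287.6 263.7 r 10.9 mean dir 168.2 axis 171.5
pics/t27.png c 287.6 263.6 r 10.7 mean dir 171.8 axis 171.5
pics/t30.png c 287.7 263.7 r 10.9 mean dir 162.6 axis 164.8
```

```bash
python3 -m crank '[{"tx":-1,"ty":0,"tz":0,"turn":0,"grip":8},{"tx":-2,"ty":0,"tz":0,"turn":0,"grip":8},{"tx":-3,"ty":0,"tz":0,"turn":0,"grip":8},{"tx":-3,"ty":0,"tz":0,"turn":0,"grip":8}]' 30
python3 -c "
from h import *
s=st();print(w2g(s['tcp_pos']*1000));dial('31');needle('pics/t31.png')"
```

```text
t: 47.6
tcp_pos: [0.4873, 0.2539, 0.0476]
tool_rot: [-0.535, -0.464, 0.46, 0.537]
wrist_force: [1.2, 7.1, 0.4]
gripper_width: 0.0117
t 47.6 tcp [0.4873 0.2539 0.0476] grip 11.7 F [1.2 7.1 0.4]
axes x [0.148 0.989 0.006] y [ 0.003  0.006 -1.   ] z [-0.989  0.148 -0.002]
(np.float64(-33.9203723100871), np.float64(53.46976394854293))
needle dir deg 132.0722150028474 wt 42.0
pics/t31.png c 287.7 263.7 r 10.9 mean dir 127.8 axis 131.6
```

View pics/d31.png

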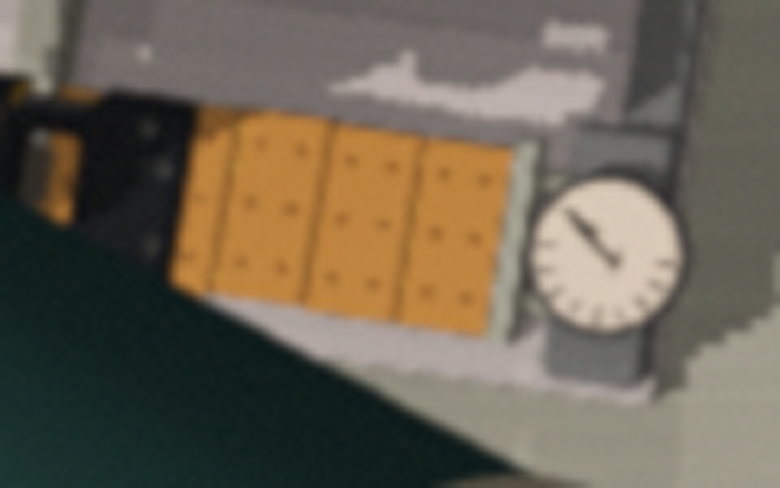

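```bash
python3 -m crank '[{"tx":-1,"ty":0,"tz":0,"turn":0,"grip":8},{"tx":-2.5,"ty":0,"tz":0,"turn":0,"grip":8},{"tx":-2.5,"ty":0,"tz":0,"turn":0,"grip":8},{"tx":-2.5,"ty":0,"tz":0,"turn":0,"grip":8}]' 30
python3 -c "
from h import *
s=st();print(w2g(s['tcp_pos']*1000));dial('32');needle('pics/t32.png');snap('wrist','w32.png')"
```

```text
t: 48.05
tcp_pos: [0.487, 0.2517, 0.0476]
tool_rot: [-0.535, -0.464, 0.459, 0.537]
wrist_force: [2.1, 8.1, -0.2]
gripper_width: 0.0118
t 48.05 tcp [0.487  0.2517 0.0476] grip 11.8 F [ 2.1  8.1 -0.2]
axes x [0.147 0.989 0.007] y [ 0.003  0.006 -1.   ] z [-0.989  0.147 -0.002]
(np.float64(-33.88234378619608), np.float64(51.31381095438152))
needle dir deg nan wt 0.0
pics/t32.png c 287.7 263.7 r 10.9 mean dir 98.3 axis 101.3h.py:49: RuntimeWarning: invalid value encountered in scalar divide
  x,y=(w*(xx-c[0])).sum()/w.sum(),(w*(yy-c[1])).sum()/w.sum()
```

View pics/d32.png

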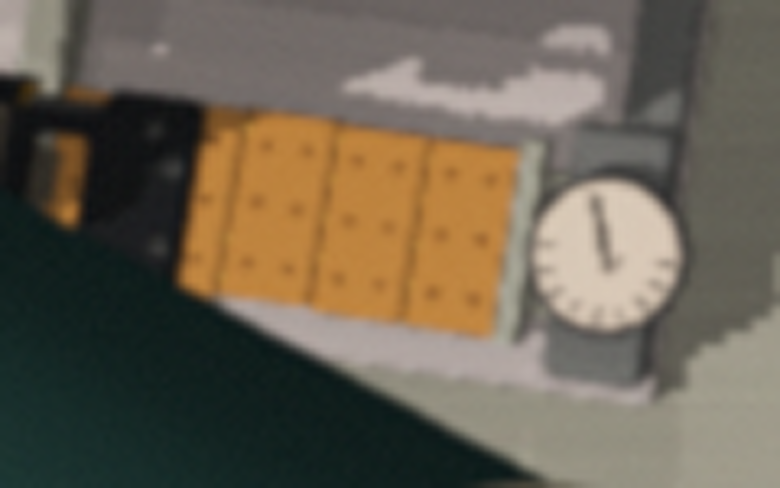

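View pics/w32.png

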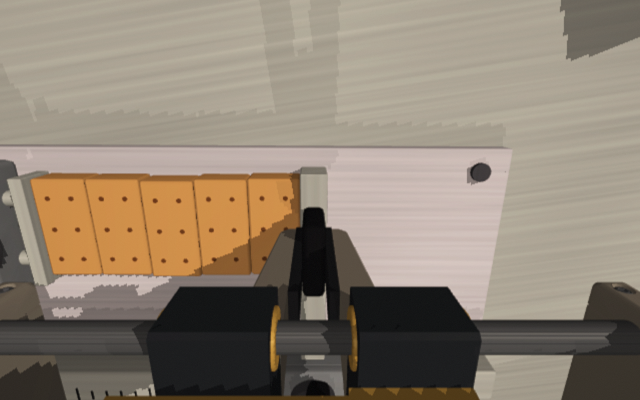

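```bash
python3 -m crank '[{"tx":0,"ty":0,"tz":0,"turn":0,"grip":16},{"tx":0,"ty":0,"tz":0,"turn":0,"grip":40},{"tx":0,"ty":0,"tz":0,"turn":0,"grip":50},{"tx":0,"ty":0,"tz":0,"turn":0,"grip":50},{"tx":0,"ty":-30,"tz":0,"turn":0,"grip":50},{"tx":0,"ty":-70,"tz":0,"turn":0,"grip":50},{"tx":0,"ty":-100,"tz":0,"turn":0,"grip":50},{"tx":0,"ty":-100,"tz":0,"turn":0,"grip":50}]' 15
python3 -c "
from h import *
dial('33');needle('pics/t33.png');pg(78.5,51.3,140,73)"
```

```text
t: 48.95
tcp_pos: [0.4877, 0.2496, 0.1498]
tool_rot: [0.537, 0.463, -0.459, -0.535]
wrist_force: [-0.4, 0.2, -0.0]
gripper_width: 0.0498
needle dir deg 107.35402463626122 wt 5.0
pics/t33.png c 287.4 263.6 r 10.9 mean dir 92.3 axis 101.3
world [598.1519375  235.28215294]
t 49.0 tcp [0.4869 0.2485 0.1477] grip 50.0 F [ 0.5  0.4 -0.4]
axes x [0.149 0.989 0.001] y [ 0.003  0.    -1.   ] z [-0.989  0.149 -0.003]
HEAD 81.4 tx 3.5 ty 8.0 tz -111.9 turn 0.147 joints [ 0.26  0.65 -1.07  1.87  0.67  1.03  0.33]
```

View pics/d33.png

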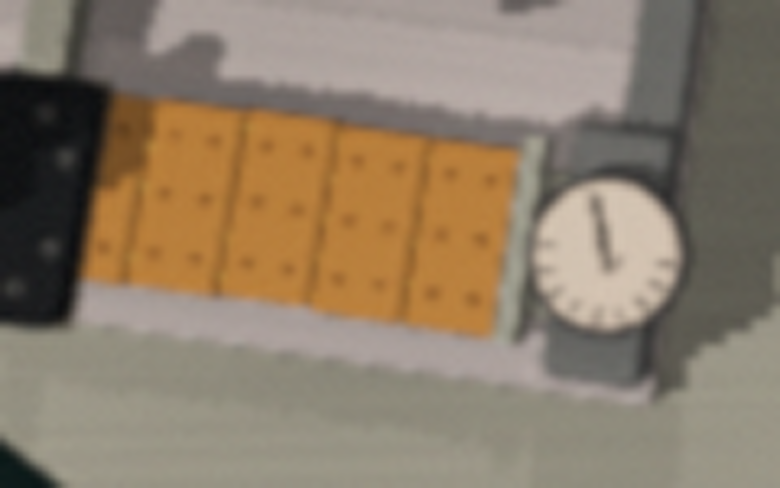

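Reading holds (101°, ~70° off zero). Now the knob.

```bash
python3 -m crank '[{"tx":3,"ty":0,"tz":-112,"turn":0.147,"grip":45},{"tx":3,"ty":0,"tz":-112,"turn":0.147,"grip":45},{"tx":3,"ty":0,"tz":-112,"turn":0.147,"grip":45},{"tx":3,"ty":0,"tz":-112,"turn":0.147,"grip":45},{"tx":3,"ty":0,"tz":-112,"turn":0.147,"grip":45}]' 15
python3 -c "
from h import *
pg(78.5,51.3,100,73);d=snap('wrist','w34.png');snap('scene','s34.png')"
```

```text
t: 49.5
tcp_pos: [0.5951, 0.2352, 0.1449]
tool_rot: [-0.567, -0.42, 0.422, 0.568]
wrist_force: [0.3, -0.6, -0.2]
gripper_width: 0.0454
world [598.1519375  235.28215294]
t 49.5 tcp [0.5951 0.2352 0.1449] grip 45.4 F [ 0.3 -0.6 -0.2]
axes x [ 0.29   0.957 -0.001] y [-0.003 -0.    -1.   ] z [-0.957  0.29   0.003]
HEAD 73.1 tx 1.0 ty 44.9 tz -3.1 turn 0.003 joints [ 0.22  0.76 -0.97  1.64  0.68  1.12  0.34]
```

View pics/w34.png

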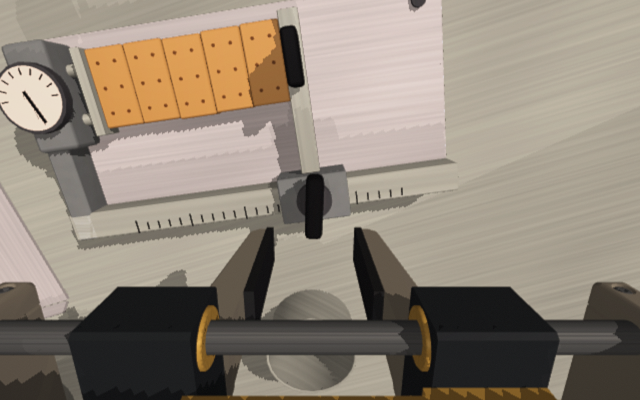

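```bash
python3 -m crank '[{"tx":1,"ty":30,"tz":-3,"turn":0,"grip":45},{"tx":1,"ty":45,"tz":-3,"turn":0,"grip":40},{"tx":1,"ty":45,"tz":-3,"turn":0,"grip":40},{"tx":1,"ty":45,"tz":-3,"turn":0,"grip":40}]' 15
python3 -c "
from h import *
pg(78.5,51.3,58.5,73)"
```

```text
t: 50.0
tcp_pos: [0.5998, 0.2353, 0.1016]
tool_rot: [-0.568, -0.421, 0.421, 0.568]
wrist_force: [-0.1, -1.0, 0.7]
gripper_width: 0.0403
world [598.1519375  235.28215294]
t 50.0 tcp [0.5998 0.2353 0.1016] grip 40.3 F [-0.1 -1.   0.7]
axes x [ 0.291  0.957 -0.   ] y [-0.001  0.    -1.   ] z [-0.957  0.291  0.001]
HEAD 73.1 tx -0.5 ty 43.1 tz 1.5 turn 0.002 joints [ 0.19  0.81 -0.93  1.66  0.73  1.06  0.31]
```

```bash
python3 -m crank '[{"tx":0,"ty":20,"tz":1.5,"turn":0,"grip":35},{"tx":0,"ty":38,"tz":1.5,"turn":0,"grip":30},{"tx":0,"ty":43,"tz":1.5,"turn":0,"grip":28},{"tx":0,"ty":43,"tz":1.5,"turn":0,"grip":24},{"tx":0,"ty":43,"tz":1.5,"turn":0,"grip":20},{"tx":0,"ty":43,"tz":1.5,"turn":0,"grip":17},{"tx":0,"ty":43,"tz":1.5,"turn":0,"grip":15},{"tx":0,"ty":43,"tz":1.5,"turn":0,"grip":12}]' 4
python3 -m crank '[{"tx":0,"ty":0,"tz":0,"turn":0,"grip":10},{"tx":0,"ty":0,"tz":0,"turn":0,"grip":10},{"tx":0,"ty":0,"tz":0,"turn":0,"grip":10}]' 10
python3 -c "
from h import *
dial('35');needle('pics/t35.png');pg(78.5,51.3,58.5,73)"
```

```text
t: 50.8
tcp_pos: [0.599, 0.2347, 0.0587]
tool_rot: [0.569, 0.42, -0.421, -0.568]
wrist_force: [-1.8, -1.9, 2.7]
gripper_width: 0.0143
t: 51.1
tcp_pos: [0.5991, 0.235, 0.0587]
tool_rot: [0.569, 0.421, -0.421, -0.568]
wrist_force: [-2.2, -3.0, 5.2]
gripper_width: 0.0142
needle dir deg 0.029307301551131922 wt 10073.0
  return _methods._mean(a, axis=axis, dtype=dtype,
  ret = ret.dtype.type(ret / rcount)
Traceback (most recent call last):
  File "h.py", line 60, in needle
    C=np.cov(np.c_[X[m],Y[m]].T,aweights=w[m]+1e-9); v=np.linalg.eigh(C)[1][:,1]
ZeroDivisionError: Weights sum to zero, can't be normalized
```

View pics/d35.png

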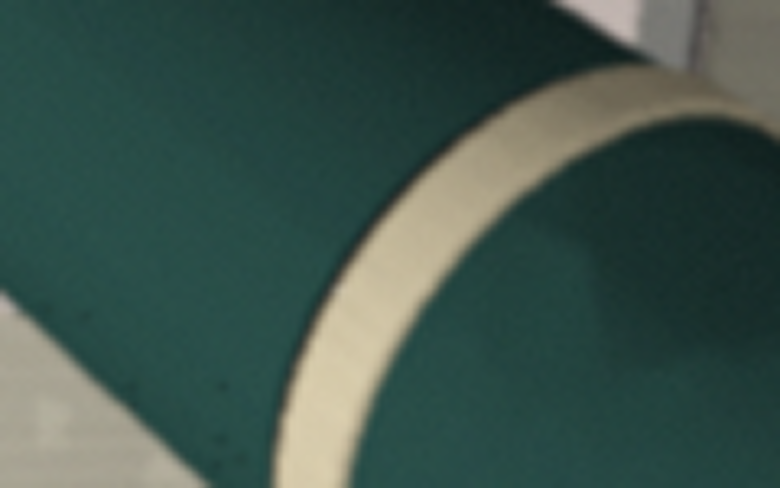

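Dial is hidden from above; use the scene and wrist views.

```bash
python3 -c "
from h import *
snap('scene','s36.png');snap('wrist','w36.png')
im=cv2.imread('pics/s36.png');a=im[155:215,345:445]
b=cv2.imread('pics/s34.png')[155:215,345:445]
cv2.imwrite('pics/s36c.png',cv2.resize(np.hstack([b,a]),None,fx=4,fy=4,interpolation=cv2.INTER_CUBIC))
st()"
```

```text
t 51.25 tcp [0.5991 0.2351 0.0587] grip 14.0 F [-1.9 -3.7  4.6]
axes x [ 0.292  0.956 -0.   ] y [ 0.    -0.001 -1.   ] z [-0.956  0.292 -0.   ]
```

View pics/s36c.png

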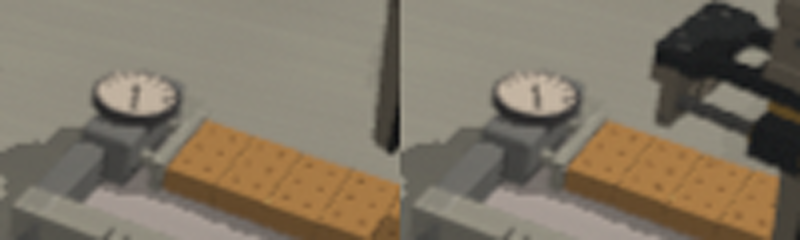

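View pics/w36.png

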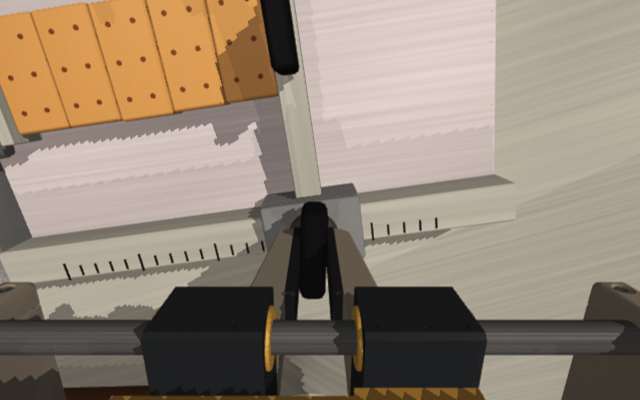

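```bash
python3 -m crank '[{"tx":0,"ty":0,"tz":0,"turn":0.0,"grip":10},{"tx":0,"ty":0,"tz":0,"turn":0.12,"grip":10},{"tx":0,"ty":0,"tz":0,"turn":0.24,"grip":10},{"tx":0,"ty":0,"tz":0,"turn":0.36,"grip":10},{"tx":0,"ty":0,"tz":0,"turn":0.48,"grip":10},{"tx":0,"ty":0,"tz":0,"turn":0.6,"grip":10},{"tx":0,"ty":0,"tz":0,"turn":0.7,"grip":10}]' 25
python3 -c "
from h import *
s=st();print(s['moment'],w2g(s['tcp_pos']*1000))
snap('scene','s37.png')
a=cv2.imread('pics/s37.png')[155:215,345:445]
b=cv2.imread('pics/s34.png')[155:215,345:445]
cv2.imwrite('pics/s37c.png',cv2.resize(np.hstack([b,a]),None,fx=4,fy=4,interpolation=cv2.INTER_CUBIC))"
```

```text
t: 51.95
tcp_pos: [0.5992, 0.2353, 0.0588]
tool_rot: [0.679, 0.199, -0.199, -0.678]
wrist_force: [-1.6, -2.6, 4.5]
gripper_width: 0.0135
t 51.95 tcp [0.5992 0.2353 0.0588] grip 13.5 F [-1.6 -2.6  4.5]
axes x [0.841 0.541 0.   ] y [ 0.001 -0.    -1.   ] z [-0.541  0.841 -0.001]
[-0.73049573  0.33827047  0.08499535] (np.float64(79.50230428608504), np.float64(51.446157328724915))
```

View pics/s37c.png

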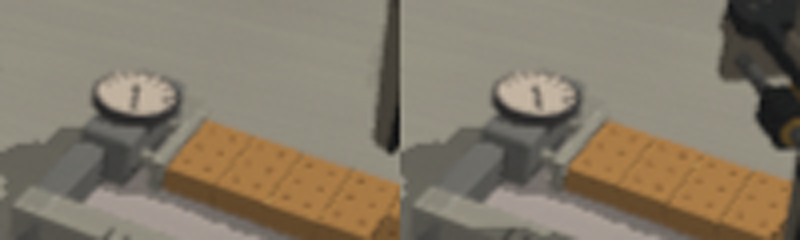

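```bash
python3 -m crank '[{"tx":0,"ty":0,"tz":0,"turn":0.12,"grip":10},{"tx":0,"ty":0,"tz":0,"turn":0.24,"grip":10},{"tx":0,"ty":0,"tz":0,"turn":0.36,"grip":10},{"tx":0,"ty":0,"tz":0,"turn":0.48,"grip":10},{"tx":0,"ty":0,"tz":0,"turn":0.6,"grip":10},{"tx":0,"ty":0,"tz":0,"turn":0.68,"grip":10},{"tx":0,"ty":0,"tz":0,"turn":0.72,"grip":10},{"tx":0,"ty":0,"tz":0,"turn":0.74,"grip":10}]' 25
python3 -c "
from h import *
s=st();print(s['moment'],w2g(s['tcp_pos']*1000));pg(78,51.3,58,-8.4)"
```

```text
t: 52.8
tcp_pos: [0.5992, 0.2354, 0.0588]
tool_rot: [0.705, -0.057, 0.058, -0.705]
wrist_force: [-2.4, -3.3, 5.5]
gripper_width: 0.0142
t 52.8 tcp [0.5992 0.2354 0.0588] grip 14.2 F [-2.4 -3.3  5.5]
axes x [ 0.987 -0.162  0.001] y [ 0.001 -0.001 -1.   ] z [ 0.162  0.987 -0.   ]
[-0.75068277  0.36330984  0.3701986 ] (np.float64(79.51164035421347), np.float64(51.57794653323335))
world [597.65730134 235.35519445]
t 52.8 tcp [0.5992 0.2354 0.0588] grip 14.2 F [-2.4 -3.3  5.5]
axes x [ 0.987 -0.162  0.001] y [ 0.001 -0.001 -1.   ] z [ 0.162  0.987 -0.   ]
HEAD -9.3 tx -1.5 ty 0.8 tz -0.3 turn -0.017 joints [-0.01  0.73 -0.59  1.69  0.51  0.87 -0.98]
```

```bash
python3 -m crank '[{"tx":0,"ty":0,"tz":0,"turn":0.03,"grip":10},{"tx":0,"ty":0,"tz":0,"turn":0.05,"grip":10},{"tx":0,"ty":0,"tz":0,"turn":0.05,"grip":10}]' 30
python3 -c "
from h import *
s=st();print(s['moment'])"
```

```text
t: 53.1
tcp_pos: [0.5992, 0.2354, 0.0589]
tool_rot: [0.703, -0.074, 0.075, -0.703]
wrist_force: [-1.9, -4.1, 6.2]
gripper_width: 0.0138
t 53.1 tcp [0.5992 0.2354 0.0589] grip 13.8 F [-1.9 -4.1  6.2]
axes x [ 0.978 -0.209  0.001] y [ 0.001 -0.001 -1.   ] z [ 0.209  0.978 -0.001]
[-0.76304529  0.37395759  0.77246476]
```

```bash
python3 -m crank '[{"tx":0,"ty":0,"tz":0,"turn":0,"grip":20},{"tx":0,"ty":0,"tz":0,"turn":0,"grip":40},{"tx":0,"ty":0,"tz":0,"turn":0,"grip":45},{"tx":0,"ty":0,"tz":0,"turn":0,"grip":45},{"tx":0,"ty":-30,"tz":0,"turn":0,"grip":45},{"tx":0,"ty":-80,"tz":0,"turn":0,"grip":45},{"tx":0,"ty":-120,"tz":0,"turn":0,"grip":45},{"tx":0,"ty":-150,"tz":0,"turn":0,"grip":45}]' 10
python3 -m crank '[{"tx":0,"ty":0,"tz":50,"turn":0,"grip":45},{"tx":0,"ty":0,"tz":100,"turn":0,"grip":45},{"tx":0,"ty":0,"tz":100,"turn":0,"grip":45},{"tx":0,"ty":0,"tz":100,"turn":0,"grip":45}]' 10
python3 -c "
from h import *
d=snap('top','t40.png');needle('pics/t40.png');snap('wrist','w40.png');biscuits(d,.03)
im=cv2.imread('pics/t40.png');cv2.imwrite('pics/t40c.png',cv2.resize(im[165:300,135:315],None,fx=4.3,fy=4.3,interpolation=cv2.INTER_CUBIC))
st()"
```

```text
t: 53.9
tcp_pos: [0.5996, 0.2361, 0.2112]
tool_rot: [-0.702, 0.075, -0.077, 0.704]
wrist_force: [0.3, -0.5, -0.9]
gripper_width: 0.0451
t: 54.3
tcp_pos: [0.6194, 0.3349, 0.2076]
tool_rot: [-0.703, 0.075, -0.074, 0.703]
wrist_force: [-0.7, -0.1, -0.7]
gripper_width: 0.0452
pics/t40.png c 287.4 263.6 r 10.6 mean dir 102.8 axis 115.3
px 234 256 xy 471 165 ang 82 size 157 65
t 54.4 tcp [0.6205 0.3319 0.2077] grip 44.8 F [-0.4 -0.4  0.3]
axes x [ 0.977 -0.214 -0.   ] y [-0.    -0.001 -1.   ] z [ 0.214  0.977 -0.001]
```

View pics/t40c.png

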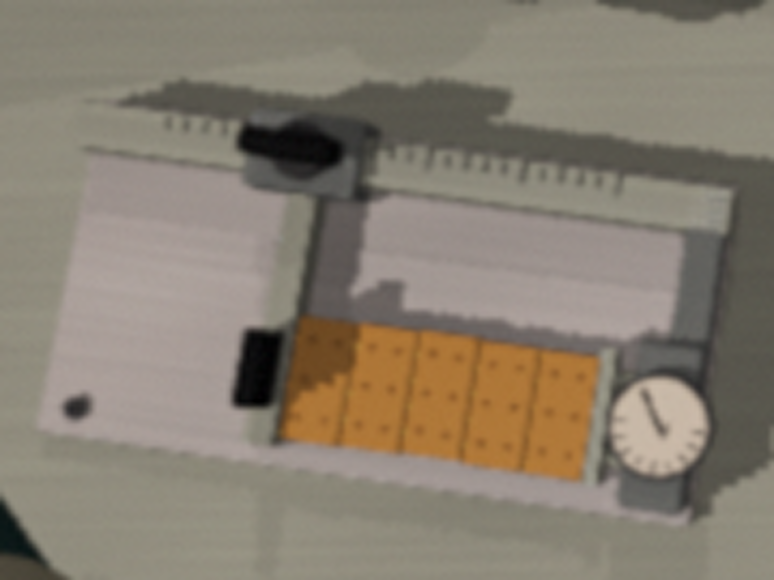

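View pics/w40.png

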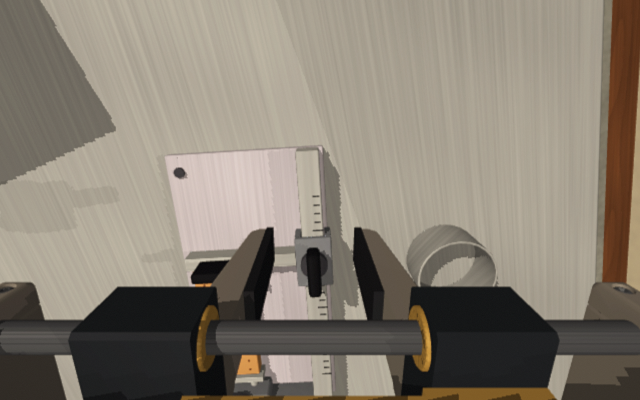

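```bash
python3 -c "
from h import *
d=snap('top','t41.png');needle('pics/t41.png');print(r.close_job());st()"
```

```text
pics/t41.png c 287.5 263.5 r 10.6 mean dir 104.2 axis 115.2
the job is handed in; nothing more can be done
None
the job is handed in; nothing more can be done
```

The job is done and handed in at about 54 s. I opened the lock to its stop and slid the jaw out. All five biscuits went flat in one straight row, and I slid the jaw in until the dial registered. I then turned the lock clockwise to its stop and let go.

- **Biscuit on edge:** the first biscuit caught the anvil while I was placing it and ended up on its edge. I picked it up, laid it flat again and rearranged the row before pressing.
- **Jaw shift at the lock:** before I gripped the lock knob the needle read about 70° off zero (4.9 mm of anvil travel). Gripping and turning the knob let the jaw back slightly, to about 56° (3.9 mm of 10 mm). That is still clear of both zero and the anvil's stop.
- **Last checks:** two pictures after letting go gave the same needle angle. The top view's outline of the row was a straight 157 × 65 mm, in contact with anvil and jaw. The knob bar lay along the beam after I felt the stop, and the robot was clear of everything. I saw no change in the ring moulds or the scraper in the views I took, but made no separate check of them at the end.

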